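# Load the two-tier make-up organiser

## Task

Put the three round beige jars with white lids away in the two-tier wooden organiser: first stand the wide low jar on the large round pad and the narrow low jar on the small round pad of its base, then lower the drilled shelf over all four posts until it rests level on their shoulders, and last stand the tall jar on the shelf's own pad. Every jar stands upright in the middle of its pad, and the brown pump bottle stays standing where it is.

Things in the scene. Friction and masses are not known exactly. Their poses are not given: they have to be found in the camera images.
- jar_wide_center (a point): Wide low jar: upright cylinder, diameter 56 mm, 36 mm tall, beige body with a white lid of the same diameter (top 14 mm); about 110 g. This point is its centre, 18 mm above its underside; z is its axis.
- jar_narrow_center (a point): Narrow low jar: upright cylinder, diameter 38 mm, 36 mm tall, beige with white lid (top 14 mm); about 60 g. This point is its centre, 18 mm above its underside; z is its axis.
- jar_tall_center (a point): Tall jar: upright cylinder, diameter 42 mm, 72 mm tall, beige with white lid (top 14 mm); about 120 g. Too tall to go beneath the shelf. This point is its centre, 36 mm above its underside; z is its axis.
- shelf: Loose drilled shelf of pale wood, 110 (x) x 210 (y) x 5 mm, about 220 g, lying flat on the table. Origin at the centre of its underside, y along its length. Four through holes of 15 mm diameter at x = +-40, y = +-90 mm. In the middle stands a darker wooden grip block, 14 (x) x 24 (y) mm, its top 45 mm above the underside: pinch it across x. A flat black round pad, 56 mm across, lies on top at y = +58 mm. The shelf fits on the posts either way round.
- shelf_pad (a point): Centre of the top face of the shelf's round black pad (56 mm across), 7 mm above the shelf's underside; the tall jar goes here. Axes as the shelf's.
- base: Fixed organiser base: pale wooden board 110 (x) x 210 (y) x 10 mm, origin at the centre of its underside (on the table), y along its length. Four aluminium posts of 22 mm diameter at x = +-40, y = +-90 mm rise to a shoulder 58 mm above the table; from each shoulder a thin pin of 8 mm diameter with a rounded tip goes on up to 80 mm. The shelf rests on the shoulders, its underside then 58 mm above the table.
- pad_wide: Large black round pad, 76 mm across, 2 mm thick, fixed on the base board 40 mm from its centre towards one end (either end). Origin at the centre of its underside, 10 mm above the table; its top face is 12 mm above the table. The wide low jar goes here.
- pad_narrow: Small black round pad, 58 mm across, 2 mm thick, fixed on the base board 40 mm from its centre towards the other end. Origin at the centre of its underside, 10 mm above the table; its top face is 12 mm above the table. The narrow low jar goes here.
- pump_center (a point): Brown bottle with a grey pump head, 36 mm diameter, 94 mm tall, standing among the jars; not to be moved. This point is on its axis, 35 mm above its underside.
Things that resemble listed ones, but are neither listed nor needed, are in the scene too. What is shaped like the part that bears jar_narrow_center but yellow is not meant.

How it is judged:
By the outcome, as a careful person would: the job done as asked, in the order asked, and still so for the second after the job is handed in, with the robot touching nothing.
It also fails if it takes over 101 s, if anything falls off the work surface, if the arm or the gripper's body presses on something with over 40 N, if the wrist force passes 120 N, or if a joint passes its speed limit or range.

## Robot

A 6-joint arm with a two-finger parallel gripper is mounted at the origin on the work surface. World frame = base frame: x ahead of the robot, y to its left, z up, the work surface at z = 0. Lengths are in m, angles in rad, forces in N, time in s.
With the tool pointing down it reaches from about 0.375 to 0.75 m from the base axis. Payload 9 kg.
Tool frame: the origin (TCP) lies midway between the tips of the shut fingers; the grasp point (between the pads) lies robot.pinch_z behind it (robot.pinch_z is the distance from the TCP to the grasp point, in m); z points along the fingers, y is the direction in which the jaws open and shut (so a half turn about z gives the same grasp; the last joint's range is limited). The gripper opens to 85 mm and grips with 20 to 120 N. Pads are 22 mm wide; open, the fingers measure 114 mm over their backs; the gripper's body (76 mm by 85 mm) begins 54 mm behind the grasp point. The pads swing forward as they close: fully open they stand 13 mm farther back than shut.
Start: joints at [0.913, 0.104, 0.097, 1.564, 0, 1.353], TCP at [0.255, 0.543, 0.192] pointing down, gripper open.
Joint ranges: [-2.99, 2.99], [-0.84, 1.86], [-1.1, 1.16], [-1.84, 2.11], [-1.51, 1.56], [-3.14, 3.14]. Speed limits (rad/s): [2.22, 2.22, 2.57, 3.14, 3.14, 3.14].

## Interface

Orientations are given as a rotation vector (axis times angle).
In Python, from station import robot gives the robot as it stands.
- The arm moves only by the tool servo_tool, never from a script. Its argument "targets" is one flat list of numbers, 7 for each row, row after row: the shift along the world's x, y, z in units of 50 mm (1.0 is 50 mm), then the turn, a rotation vector about the world's x, y, z in rad, then the opening, from 0 (shut) to 1 (fully open). A call has 1 to 10 rows; each row shifts and turns the commanded pose from where the row before left it; what a row does not reach is not made up. A row lasts 1/10 s, in which the tool goes at most 50 mm and 8.59 degrees, less where a joint would pass 70% of its speed; a pose out of reach is approached as far as the arm can. A call is refused whole if a number of a shift passes 1 or a number of a turn 0.15, either way. A call with a gripper value outside its range is refused whole. The fingers move at their own pace and stop on an object; "squeeze" is the grip in N (left out, the last holds). Time passes only in rows, so rows that do not move let the fingers close. It gives the time, the measured TCP pose, the force and the opening at its end, in the units of the state.
- robot.observe(): the state, without advancing time (a new reading comes with each control period).
- robot.grab_frame(name): name is "scene" or "top"; returns a dict with "color" (420x560x3 uint8, red, green, blue), "fx", "fy", "cx", "cy" (pixels), "eye" and "rotation" of the camera in the world. Camera axes: x right, y down, z forward; pixel columns grow to the right and rows downward; lengths in m; the calibration is good to about 2 mm. A picture is of the moment at which its call begins. There is no depth.
- robot.close_job(): hands the job in, once; it reports no verdict.
The state is a dict: "t": time; "joint_positions": joint angles; "qvel": joint speeds; "joint_efforts": joint torques, N m; "tool_pos": TCP position; "tool_rot": TCP orientation; "force": force on the tool from outside, world axes, zero at the start; "moment": the same for the moment, N m; "width": finger opening in m.
Only numpy, scipy, OpenCV 4.12 (cv2) and the standard library are available. Lean on these libraries where they do the work, as an engineer would, in place of code of your own. Each camera call takes 0.05 s, during which the arm holds its last target.

## Working session

There is one attempt and no reset: what is moved stays moved. The work goes in short steps, Python scripts to look and compute and a tool call to move; the robot and the scene stay as the last step left them, time stands still between calls to the robot, and variables do not carry over. Pictures are saved under pics/ and viewed, and the job is handed in when it is done.

Besides the shell and the picture viewer there is one more tool, called after "Emit:" by a JSON object that holds its "op" and its "data". servo_tool: Moves the arm, as the interface text tells. Its arguments: {"type":"object","properties":{"targets":{"type":"array"},"squeeze":{"type":"number"}},"required":["targets"]}

```bash
ls; mkdir -p pics
python3 - <<'E'
from station import robot
import cv2
for n in("scene","top"):
    f=robot.grab_frame(n); cv2.imwrite(f"pics/{n}0.png",f["color"][:,:,::-1])
    print(n,f["fx"],f["fy"],f["cx"],f["cy"],f["eye"],f["rotation"])
print(robot.observe(),robot.pinch_z)
E
```

```text
pics
scene 460.68672790937273 460.68672790937273 279.9991230367167 213.85208074130028 [1.20162692 0.25678413 0.71711567] [-1.46530486 -2.11186845  0.88892068]
top 386.160455876813 386.160455876813 278.667323431769 213.00411655603196 [ 0.42198934 -0.0056193   0.84987887] [-2.27219282  1.88897293 -0.22890586]
{'t': 0.1, 'joint_positions': array([ 9.13287215e-01,  1.04626639e-01,  9.65511895e-02,  1.56390317e+00,
       -9.04811859e-06,  1.35311217e+00]), 'qvel': array([ 0.0008733 , -0.00061752,  0.00283994, -0.00139691,  0.00074435,
        0.00043665]), 'joint_efforts': array([ 4.92549050e-03, -5.58209360e+01,  5.04720461e+01,  1.29912654e-02,
       -3.29970562e-04,  9.56233833e-06]), 'tool_pos': array([0.25523904, 0.54262369, 0.19080998]), 'tool_rot': array([-6.85212634e-01, -3.06545086e+00,  1.68790720e-03]), 'force': array([-0.31176703,  0.24683245, -0.29859104]), 'moment': array([ 0.00880163, -0.05321045,  0.03293737]), 'width': 0.08548272468227168} 0.0187
```

View pics/scene0.png

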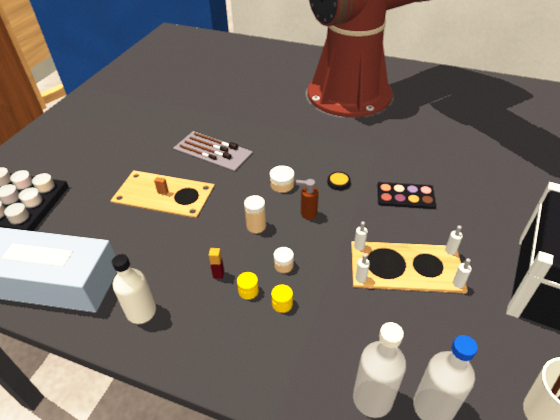

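View pics/top0.png

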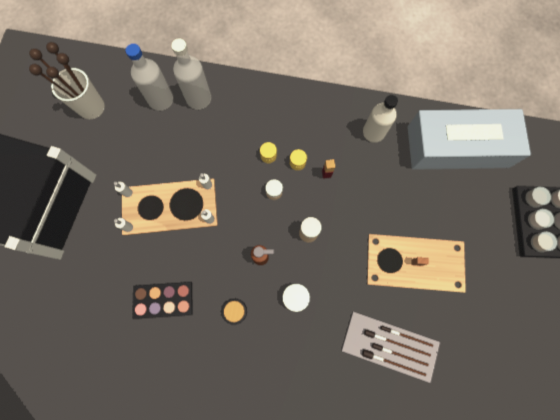

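```bash
cat > h.py <<'E'
from station import robot
import cv2, numpy as np
from scipy.spatial.transform import Rotation as R
def grab(n): return robot.grab_frame(n)
def Rm(f):
    r=np.array(f["rotation"]); return r if r.shape==(3,3) else R.from_rotvec(r).as_matrix()
def proj(f,P):
    P=np.atleast_2d(P); c=(P-np.array(f["eye"]))@Rm(f)
    return np.c_[f["fx"]*c[:,0]/c[:,2]+f["cx"], f["fy"]*c[:,1]/c[:,2]+f["cy"]]
def unproj(f,uv,z):
    uv=np.atleast_2d(np.array(uv,float)); d=np.c_[(uv[:,0]-f["cx"])/f["fx"],(uv[:,1]-f["cy"])/f["fy"],np.ones(len(uv))]@Rm(f).T
    e=np.array(f["eye"]); return e+d*((z-e[2])/d[:,2])[:,None]
def crop(f,u0,v0,u1,v1,s,name,draw=[]):
    im=cv2.resize(f["color"][v0:v1,u0:u1,::-1],None,fx=s,fy=s,interpolation=cv2.INTER_CUBIC)
    for pts,col in draw:
        q=((proj(f,pts)-[u0,v0]+0.5)*s-0.5).astype(int)
        cv2.polylines(im,[q.reshape(-1,1,2)],False,col,1,cv2.LINE_AA)
    cv2.imwrite("pics/"+name,im)
def circ(c,r,z,n=40):
    a=np.linspace(0,2*np.pi,n); return np.c_[c[0]+r*np.cos(a),c[1]+r*np.sin(a),np.full(n,z)]
E
python3 - <<'E'
from h import *
s=grab("scene");t=grab("top")
print(unproj(t,[[296,298],[274,190],[310,230],[168,207],[417,263],[260,256]],0))
crop(s,230,150,360,320,4.5,"s1.png")
crop(t,220,120,360,330,2.8,"t1.png")
crop(t,100,160,230,250,6,"tb.png")
crop(t,350,220,480,305,6,"ts.png")
E
```

```text
[[ 0.44528403 -0.04327622  0.        ]
 [ 0.67471158  0.04801342  0.        ]
 [ 0.59761942 -0.04855938  0.        ]
 [ 0.59104191  0.27695993  0.        ]
 [ 0.56782613 -0.29202717  0.        ]
 [ 0.51990539  0.05028826  0.        ]]
```

View pics/s1.png

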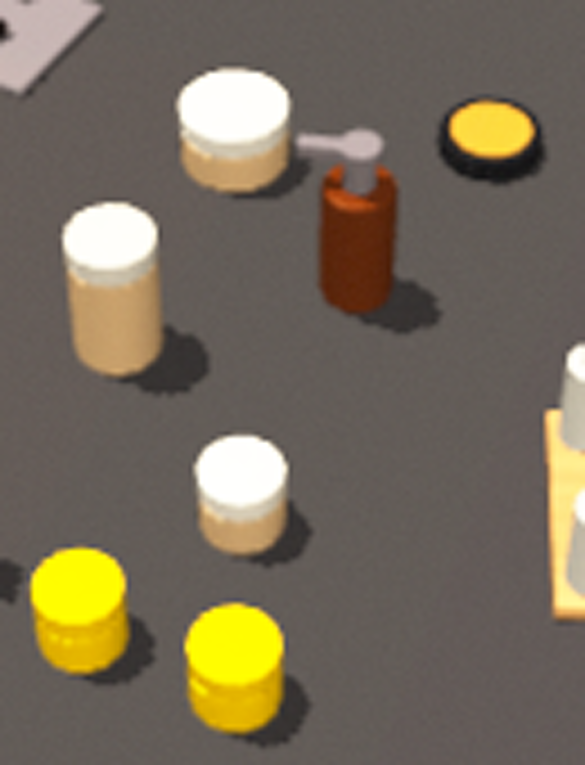

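View pics/t1.png

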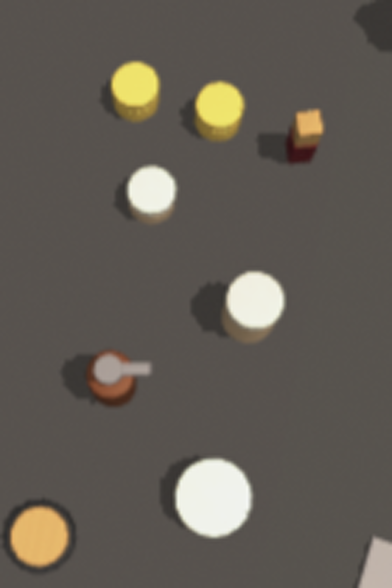

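View pics/tb.png

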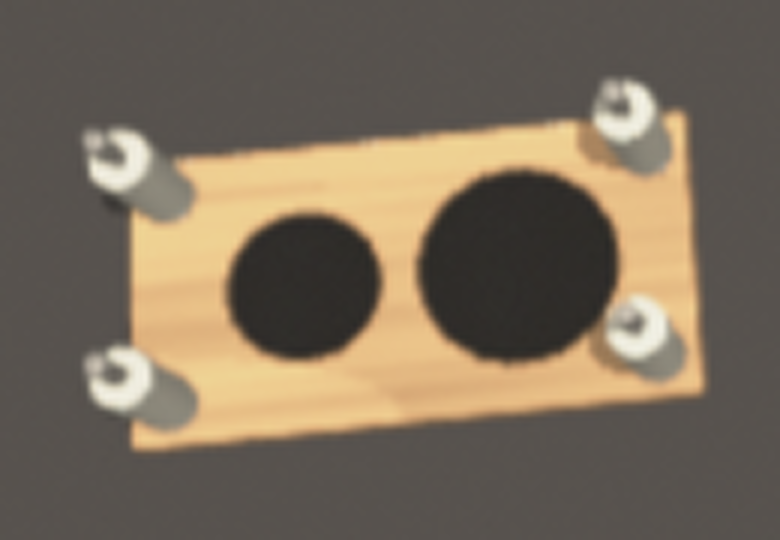

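View pics/ts.png

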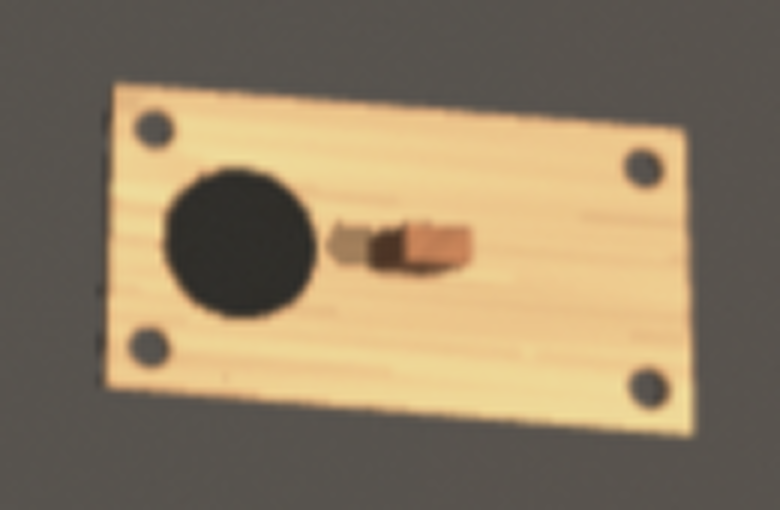

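```bash
cat > meas.py <<'E'
from h import *
from scipy.optimize import least_squares, linear_sum_assignment
def blob(mask,uv):
    n,l,st,ce=cv2.connectedComponentsWithStats(mask.astype(np.uint8),connectivity=4)
    ds=[np.hypot(*(ce[i]-uv)) + (1e6 if st[i,4]<15 else 0) for i in range(1,n)]
    i=1+int(np.argmin(ds)); return l==i, ce[i], st[i,4]
def jarmask(f):
    c=f["color"].astype(int); r,g,b=c[...,0],c[...,1],c[...,2]
    return (r>130)&(g>95)&(b>55)
def hullmask_centroid(f,xy,rad,z0,h,ss=8):
    P=np.r_[circ(xy,rad,z0),circ(xy,rad,z0+h)]
    q=proj(f,P).astype(np.float32); H=cv2.convexHull(q.reshape(-1,1,2)); m=cv2.moments(H)
    return np.array([m['m10']/m['m00'],m['m01']/m['m00']]), m['m00']
def jar(f,uv,rad,h,z0=0,maskf=jarmask):
    m,c,a=blob(maskf(f),uv)
    x0=unproj(f,[c],z0+h/2)[0,:2]
    s=least_squares(lambda x:hullmask_centroid(f,x,rad,z0,h)[0]-c,x0,diff_step=1e-4)
    return s.x,c,a,hullmask_centroid(f,s.x,rad,z0,h)[1]
def darkpad(f,uv,z):
    m,c,a=blob(f["color"].max(2)<75,uv)
    return unproj(f,[c],z)[0,:2],c,a
E
python3 - <<'E'
from meas import *
np.set_printoptions(precision=4,suppress=True)
s=grab("scene");t=grab("top")
J={"wide":((282,179),(296,298),.028,.036),"narrow":((284,260),(274,190),.019,.036),"tall":((256,215),(310,230),.021,.072)}
for k,(us,ut,r,h) in J.items():
    for f,u in((s,us),(t,ut)): print(k,*jar(f,u,r,h))
print("pads base wide",*darkpad(s,(387,263),.012),*darkpad(t,(186,204),.012))
print("pads base nar",*darkpad(s,(428,265),.012),*darkpad(t,(151,208),.012))
print("shelf pad",*darkpad(s,(186,197),.007),*darkpad(t,(390,260),.007))
p=(np.array([[119,158],[625,110],[637,327],[120,378]])+.5)/6-.5+[100,160]
P=unproj(t,p,.058); print(P,P.mean(0)); print([np.linalg.norm(P[i]-P[(i+1)%4]) for i in range(4)])
hh=(np.array([[155,130],[643,168],[649,388],[149,347]])+.5)/6-.5+[350,220]
P=unproj(t,hh,.004); print(P,P.mean(0)); print([np.linalg.norm(P[i]-P[(i+1)%4]) for i in range(4)])
co=(np.array([[114,84],[686,128],[693,436],[106,388]])+.5)/6-.5+[350,220]
P=unproj(t,co,.005); print(P,P.mean(0)); print([np.linalg.norm(P[i]-P[(i+1)%4]) for i in range(4)])
crop(s,340,215,480,300,5.7,"sb.png")
crop(s,105,165,225,220,6.6,"ss.png")
E
```

```text
wide [ 0.445  -0.0433] [281.4044 178.2335] 591 581.8275516915601
wide [ 0.4458 -0.0414] [295.9031 297.3974] 619 596.0999672710896
narrow [0.6698 0.0457] [283.1173 259.1023] 469 459.29116385546513
narrow [0.6737 0.0478] [273.9432 187.8902] 264 293.8687112745829
tall [ 0.5894 -0.0479] [254.6517 213.2615] 715 713.033318461501
tall [ 0.5955 -0.0472] [310.8824 227.042 ] 357 436.5945355370641
pads base wide [0.6063 0.2354] [386.1044 263.2691] 862 [0.6029 0.2353] [185.9235 203.9287] 771
pads base nar [0.5836 0.3111] [427.5421 265.1624] 511 [0.5809 0.3117] [150.286  207.2449] 437
shelf pad [ 0.5644 -0.2303] [186.1018 196.0807] 285 [ 0.5619 -0.2301] [389.6041 260.1327] 437
[[0.6057 0.3713 0.058 ]
 [0.6564 0.1981 0.058 ]
 [0.5791 0.1758 0.058 ]
 [0.5283 0.3488 0.058 ]] [0.5924 0.2735 0.058 ]
[np.float64(0.18047244048443659), np.float64(0.08042820481450454), np.float64(0.1802659844036313), np.float64(0.08063679254438996)]
[[ 0.5983 -0.1951  0.004 ]
 [ 0.6171 -0.3738  0.004 ]
 [ 0.5375 -0.382   0.004 ]
 [ 0.5191 -0.2028  0.004 ]] [ 0.568  -0.2884  0.004 ]
[np.float64(0.17969336670358066), np.float64(0.08006694681498512), np.float64(0.18010553461690176), np.float64(0.07956018977676939)]
[[ 0.6124 -0.1778  0.005 ]
 [ 0.6347 -0.3879  0.005 ]
 [ 0.5233 -0.3984  0.005 ]
 [ 0.5017 -0.1892  0.005 ]] [ 0.568  -0.2883  0.005 ]
[np.float64(0.2112999600250812), np.float64(0.1119795493220504), np.float64(0.2102624556570307), np.float64(0.11133362357478832)]
```

View pics/sb.png

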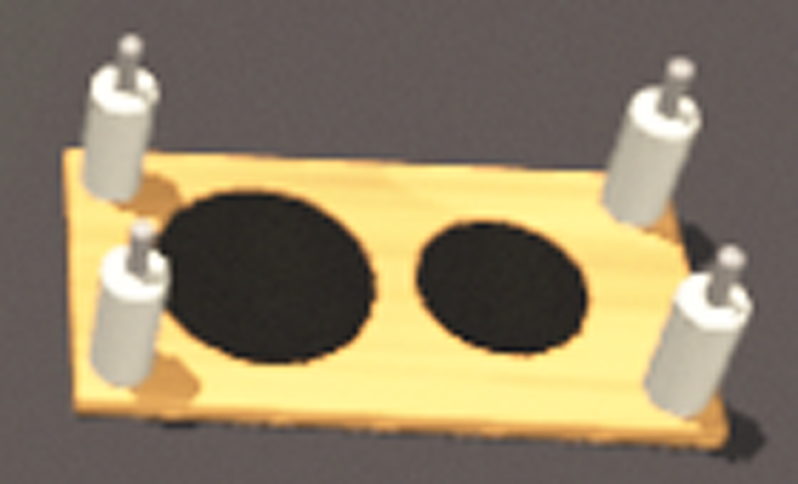

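View pics/ss.png

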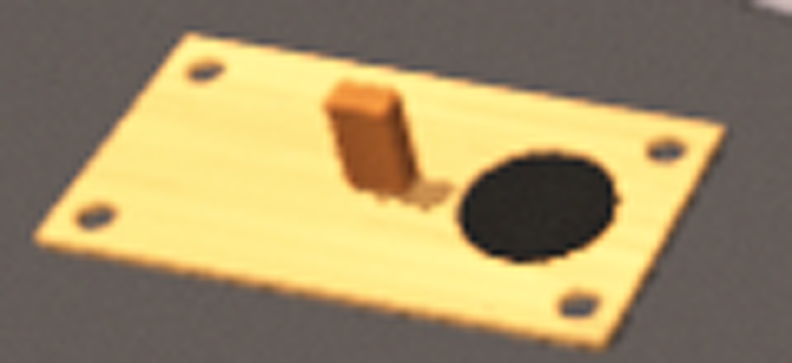

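```bash
cat >> meas.py <<'E'
def lidmask(f):
    c=f["color"].astype(int); return (c.min(2)>150)
def lid(f,uv,rad,H):   # lid: top 14 mm, H = world height of the lid top
    return jar(f,uv,rad,.014,H-.014,lidmask)
E
python3 - <<'E'
from meas import *
np.set_printoptions(precision=4,suppress=True)
s=grab("scene");t=grab("top")
J={"wide":((282,179),(296,298),.028,.036),"narrow":((284,256),(274,188),.019,.036),"tall":((256,207),(310,227),.021,.072)}
for k,(us,ut,r,h) in J.items():
    for f,u in((s,us),(t,ut)): print(k,*lid(f,u,r,h))
q=R.from_rotvec(robot.observe()["tool_rot"]).as_matrix(); print(q)
d=lambda xy,r,h:[(circ(xy,r,h),(0,0,255)),(circ(xy,r,0),(255,0,0))]
D=d((.4455,-.0424),.028,.036)+d((.672,.047),.019,.036)+d((.593,-.0475),.021,.072)+d((.518,.048),.018,.07)
crop(s,230,150,360,320,4.5,"s2.png",D); crop(t,220,160,360,330,3.4,"t2.png",D)
a=cv2.imread("pics/s2.png"); b=cv2.imread("pics/t2.png"); h=585
b=cv2.resize(b,(int(b.shape[1]*h/b.shape[0]),h));a=cv2.resize(a,(int(a.shape[1]*h/a.shape[0]),h))
m=np.hstack([a,b]);m=m[:,:];cv2.imwrite("pics/m2.png",cv2.resize(m,None,fx=790/m.shape[1],fy=790/m.shape[1]))
E
```

```text
wide [ 0.4449 -0.0436] [281.2387 174.6457] 398 412.09124287683517
wide [ 0.4459 -0.0412] [295.8649 297.3108] 592 593.1220079842024
narrow [0.67   0.0456] [282.9577 255.658 ] 307 324.314664142672
narrow [0.6719 0.0477] [273.8125 187.3482] 224 251.1774471984245
tall [ 0.5888 -0.0482] [253.8502 203.5179] 307 328.76072955911513
tall [ 0.5912 -0.0455] [310.6918 226.6855] 318 344.50162728177384
[[-0.9048  0.4258 -0.0001]
 [ 0.4258  0.9048 -0.0001]
 [ 0.     -0.0001 -1.    ]]
```

View pics/m2.png

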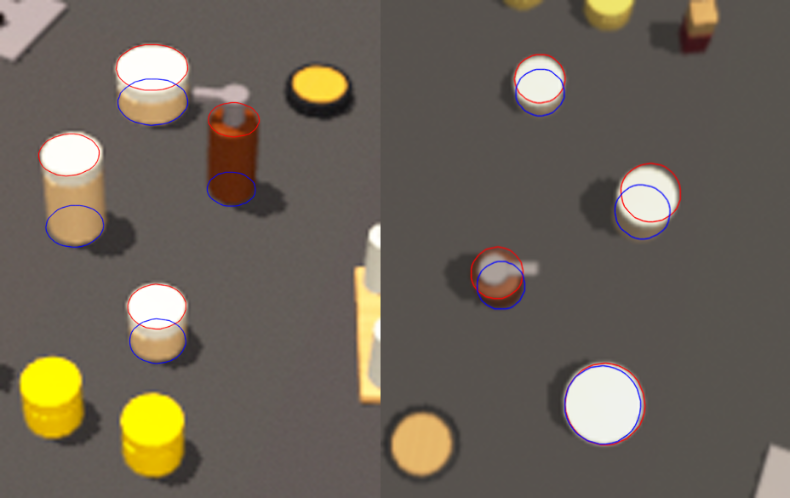

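Emit:
{"op": "servo_tool", "data": {"targets": [0.3,-0.9,-0.1,0,0,-0.085,1,0.3,-0.9,-0.1,0,0,-0.085,1,0.3,-0.9,-0.1,0,0,-0.085,1,0.3,-0.9,-0.1,0,0,-0.085,1,0.3,-0.9,-0.1,0,0,-0.085,1,0.3,-0.9,-0.1,0,0,-0.085,1,0.3,-0.9,-0.1,0,0,-0.085,1,0.3,-0.9,-0.1,0,0,-0.085,1,0.3,-0.9,-0.1,0,0,-0.085,1,0.3,-0.9,-0.1,0,0,-0.083,1], "squeeze": 30}}

```text
t: 1.4
tool_pos: [0.4058, 0.0911, 0.1416]
tool_rot: [1.89, 2.509, 0.001]
force: [0.7, 0.3, -0.6]
width: 0.0852
```

```bash
cat > go.py <<'E'
from h import *
def togo(x,y,z,yaw):
    o=robot.observe(); p=np.array(o["tool_pos"]); M=R.from_rotvec(o["tool_rot"]).as_matrix()
    cy=np.arctan2(M[1,1],M[0,1])
    # target: z down, tool y along yaw
    T=np.c_[[np.sin(yaw),-np.cos(yaw),0],[np.cos(yaw),np.sin(yaw),0],[0,0,-1]]
    rv=R.from_matrix(T@M.T).as_rotvec()
    print("t %.2f p %s yaw %.4f w %.4f F %s"%(o["t"],np.round(p,4),cy,o["width"],np.round(o["force"],1)))
    print("units togo",np.round((np.array([x,y,z])-p)/.05,3),"turn",np.round(rv,4))
E
python3 -c "
from go import *
togo(.4454,-.0424,.06,.283)
t=grab('top');print(unproj(t,[[268,153],[298,160],[329,168]],.03))"
```

```text
Traceback (most recent call last):
  File "go.py", line 7, in togo
    rv=R.from_matrix(T@M.T).as_rotvec()
       ~~~~~~~~~~~~~^^^^^^^
  File "scipy/spatial/transform/_rotation.pyx", line 1143, in scipy.spatial.transform._rotation.Rotation.from_matrix
ValueError: Non-positive determinant (left-handed or null coordinate frame) in rotation matrix 0: [[ 8.45867445e-01  5.33392126e-01  1.05147612e-03]
 [ 5.33391670e-01 -8.45868098e-01  6.97844103e-04]
 [-1.26163466e-03  2.94350045e-05  9.99999204e-01]].
```

```bash
sed -i 's/\[np.sin(yaw),-np.cos(yaw),0\]/[-np.sin(yaw),np.cos(yaw),0]/' go.py
python3 -c "
from go import *
togo(.4454,-.0424,.06,.283)
t=grab('top');print(unproj(t,[[268,153],[298,160],[329,168]],.03))"
```

```text
t 1.40 p [0.4058 0.0911 0.1416] yaw 0.2796 w 0.0852 F [ 0.7  0.3 -0.6]
units togo [ 0.791 -2.669 -1.633] turn [0.     0.0013 0.0034]
[[ 0.74932469  0.07567785  0.03      ]
 [ 0.74520394  0.00590888  0.03      ]
 [ 0.73917748 -0.06586327  0.03      ]]
```

Emit:
{"op": "servo_tool", "data": {"targets": [0.2,-0.667,0,0,0,0.0034,1,0.2,-0.667,0,0,0,0,1,0.2,-0.667,-0.4,0,0,0,1,0.191,-0.668,-0.4,0,0,0,1,0,0,-0.633,0,0,0,1,0,0,-0.2,0,0,0,1,0,0,0,0,0,0,1]}}

```text
t: 2.15
tool_pos: [0.4438, -0.0397, 0.0587]
tool_rot: [-1.88, -2.514, 0.001]
force: [-0.5, 0.2, 0.8]
width: 0.0856
```

```bash
python3 -c "
from go import *
togo(.4454,-.0424,.005,.283)
s=grab('scene');t=grab('top')
crop(t,250,250,345,345,6,'t3.png');crop(s,230,120,340,220,6,'s3.png')"
```

```text
t 2.15 p [ 0.4438 -0.0397  0.0587] yaw 0.2866 w 0.0856 F [-0.5  0.2  0.8]
units togo [ 0.033 -0.053 -1.074] turn [-0.0012 -0.0026 -0.0036]
```

View pics/s3.png

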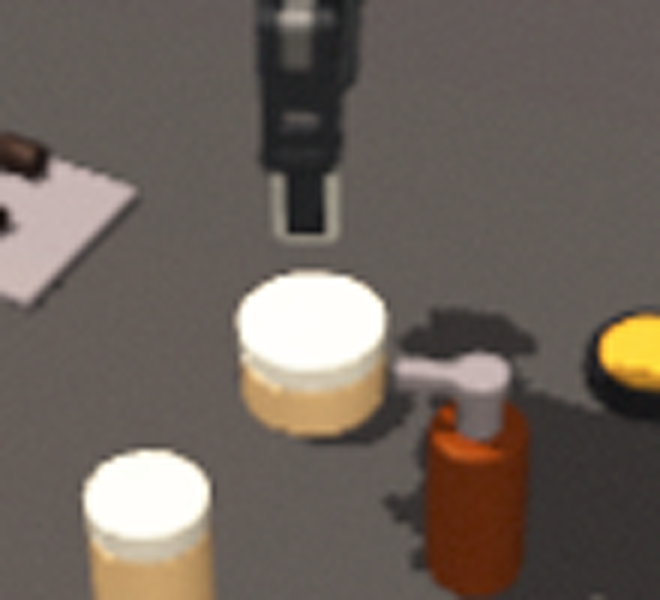

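View pics/t3.png

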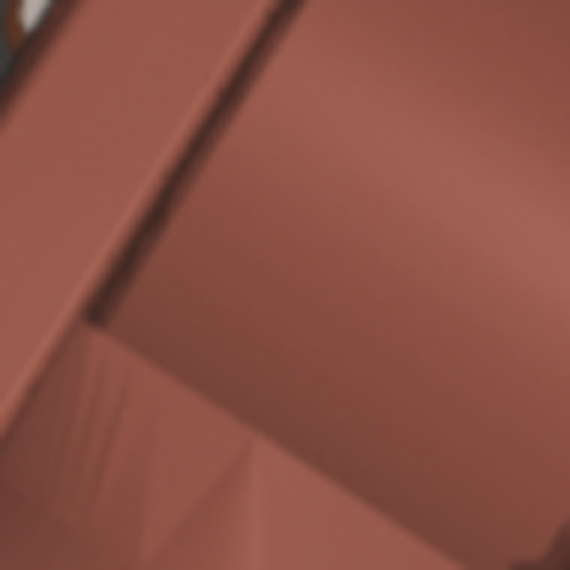

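```bash
python3 -c "
from go import *
s=grab('scene')
for o in (.0425,.05,.057):
  for z in (.0587,.0717): print(o,z,(proj(s,[[.4438+.96*o,-.0397+.28*o,z]])-[230,120])*6)
togo(.4454,-.0424,.005,.283)"
```

```text
0.0425 0.0587 [[307.75434256 340.55008169]]
0.0425 0.0717 [[307.14975202 313.18384491]]
0.05 0.0587 [[306.11450037 353.95662738]]
0.05 0.0717 [[305.49156444 326.56952351]]
0.057 0.0587 [[304.56840084 366.59677902]]
0.057 0.0717 [[303.92802199 339.19118161]]
t 2.30 p [ 0.4458 -0.0402  0.0615] yaw 0.2875 w 0.0852 F [0.8 0.1 0.2]
units togo [-0.008 -0.044 -1.13 ] turn [ 0.0007  0.0019 -0.0045]
```

```bash
python3 -c "
from go import *
s=grab('scene')
crop(s,220,0,380,220,2.7,'s4.png')"
```

```text
(no output)
```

View pics/s4.png

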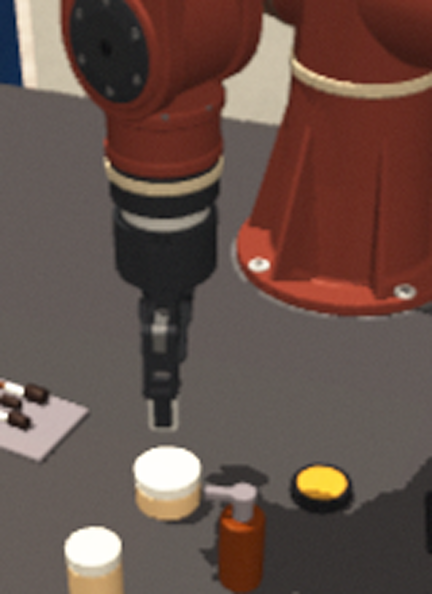

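Emit:
{"op": "servo_tool", "data": {"targets": [0,0,0,0,0,0,0.4,0,0,0,0,0,0,0.4,0,0,0,0,0,0,0.4,0,0,0,0,0,0,0.4]}}

```text
t: 2.75
tool_pos: [0.4451, -0.0405, 0.06]
tool_rot: [1.881, 2.516, 0.0]
force: [0.3, -0.1, 0.2]
width: 0.0341
```

```bash
python3 -c "
from go import *
s=grab('scene')
crop(s,230,80,340,220,5,'s5.png')
togo(.4454,-.0424,.005,.283)"
```

```text
t 2.80 p [ 0.445  -0.0405  0.0599] yaw 0.2865 w 0.0341 F [ 0.2 -0.4 -0.5]
units togo [ 0.007 -0.038 -1.099] turn [ 0.      0.0002 -0.0035]
```

View pics/s5.png

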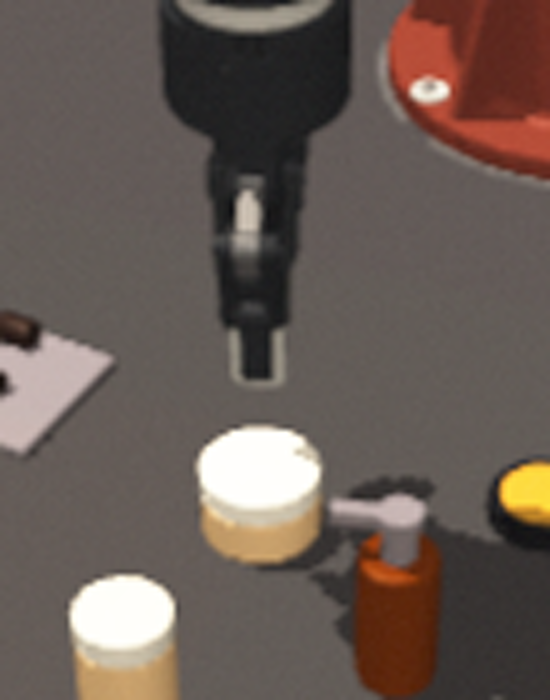

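```bash
python3 -c "
from go import *
s=grab('scene')
for o in (.02,.025,.04):
  for z in (.06,.07,.08,.09,.10,.133,.16,.18): print(o,z,(proj(s,[[.445+.96*o,-.0405+.28*o,z]])-[230,80])*5)
import scipy
print(robot.observe()['joint_positions']); print([a for a in dir(robot) if a[0]!='_'])"
```

```text
0.02 0.06 [[257.79601297 449.94711829]]
0.02 0.07 [[257.42398946 432.45250364]]
0.02 0.08 [[257.04675531 414.71285563]]
0.02 0.09 [[256.66420027 396.72298999]]
0.02 0.1 [[256.27621097 378.47757513]]
0.02 0.133 [[254.95580396 316.38469359]]
0.02 0.16 [[253.82738269 263.32004892]]
0.02 0.18 [[252.96193102 222.62169778]]
0.025 0.06 [[256.90390489 457.161693  ]]
0.025 0.07 [[256.52436783 439.65685682]]
0.025 0.08 [[256.13949636 421.90598934]]
0.025 0.09 [[255.74917722 403.90386686]]
0.025 0.1 [[255.35329393 385.64511678]]
0.025 0.133 [[254.00587407 323.50002879]]
0.025 0.16 [[252.8541863  270.38240758]]
0.025 0.18 [[251.97077699 229.63820348]]
0.04 0.06 [[254.19039098 479.10617402]]
0.04 0.07 [[253.7877356  461.57236501]]
0.04 0.08 [[253.37936106 443.78951265]]
0.04 0.09 [[252.96514464 425.75227302]]
0.04 0.1 [[252.54496009 407.4551482 ]]
0.04 0.133 [[251.11435098 345.1586334 ]]
0.04 0.16 [[249.89097235 291.88606297]]
0.04 0.18 [[248.95220582 251.00705344]]
[-3.85066748e-01 -3.65136365e-01 -5.73709298e-01  1.36213032e+00
  4.37884861e-05  8.99315118e-01]
['MotionError', 'close_job', 'grab_frame', 'observe', 'pinch_z']
```

```bash
python3 -c "
from go import *
s=grab('scene');t=grab('top')
print(proj(s,[[0,0,0],[.1,0,0],[0,.1,0],[0,-.1,0]]))
print(proj(t,[[.445,-.0405,.06],[.445,-.0405,.2]]))
D=[(circ((0,0),.1,0),(0,255,0)),(circ((.445,-.0405),.04,.133),(0,255,255)),(circ((.445,-.0405),.04,.235),(255,255,0)),(np.array([[.445,-.0405,.0],[.445,-.0405,.3]]),(0,0,255))]
crop(s,200,0,450,220,3,'s6.png',D)
crop(t,0,0,560,420,1.4,'t6.png',D)"
```

```text
[[348.65762911  93.43270585]
 [339.43199488 111.01895536]
 [382.22084268  99.34495246]
 [316.37401939  87.74586475]]
[[296.05889239 297.3039956 ]
 [300.18210721 295.51187096]]
```

View pics/s6.png

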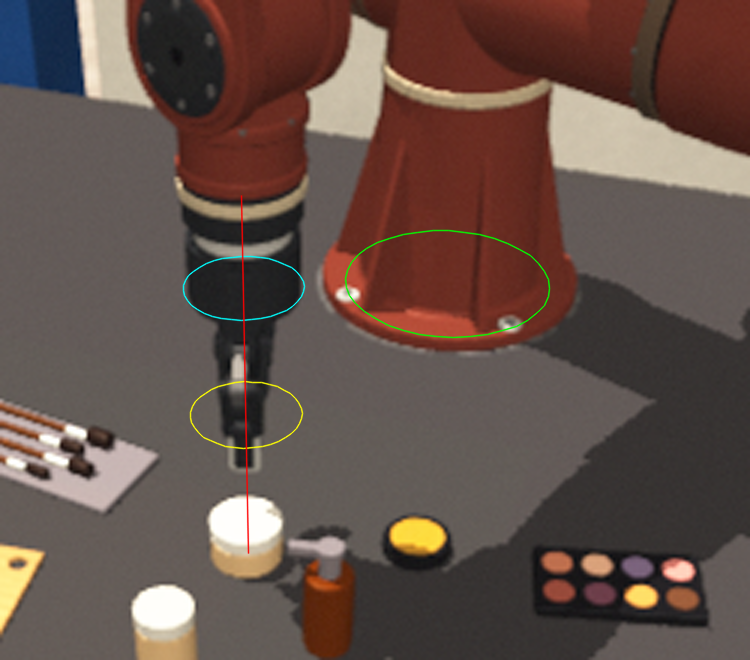

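View pics/t6.png

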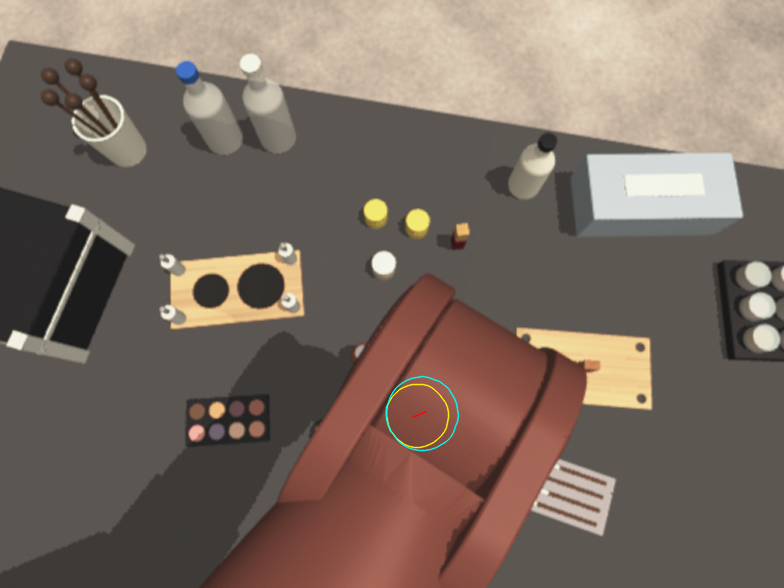

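Emit:
{"op": "servo_tool", "data": {"targets": [0,-0.02,0,0,0,0,1,0,-0.02,0,0,0,0,1,0,0,0,0,0,0,1,0,0,-0.2,0,0,0,1,0,0,-0.2,0,0,0,1,0,0,-0.2,0,0,0,1,0,0,0,0,0,0,1]}}

```text
t: 3.65
tool_pos: [0.4437, -0.042, 0.0277]
tool_rot: [-1.88, -2.513, 0.001]
force: [-0.7, -0.2, -0.5]
width: 0.0855
```

```bash
python3 -c "
from go import *
s=grab('scene')
crop(s,230,80,340,220,5,'s7.png')
togo(.4454,-.0424,.005,.283)"
```

```text
t 3.70 p [ 0.4441 -0.0421  0.0287] yaw 0.2864 w 0.0858 F [ 0.4  0.5 -0.4]
units togo [ 0.025 -0.005 -0.474] turn [-0.0008 -0.0018 -0.0034]
```

View pics/s7.png

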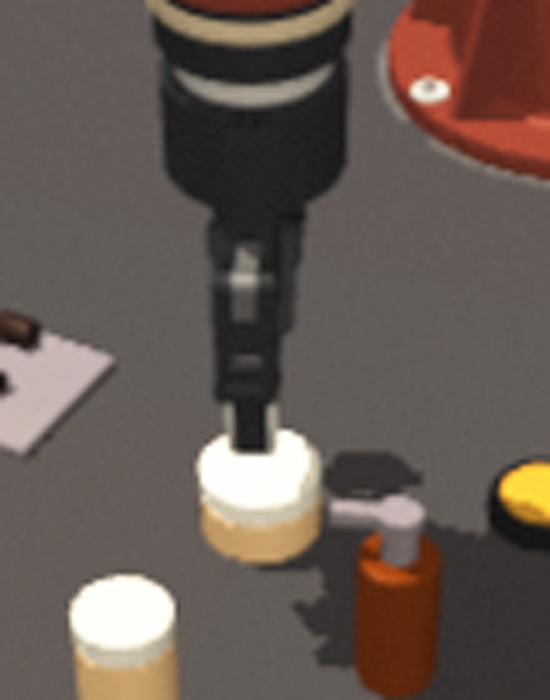

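Emit:
{"op": "servo_tool", "data": {"targets": [0.01,0,-0.12,0,0,0,1,0.01,0,-0.12,0,0,0,1,0,0,0,0,0,0,1]}}

```text
t: 4.0
tool_pos: [0.4456, -0.0423, 0.017]
tool_rot: [-1.881, -2.515, 0.0]
force: [0.5, -0.4, -0.5]
width: 0.0856
```

```bash
python3 -c "
from go import *
s=grab('scene')
crop(s,230,80,340,220,5,'s8.png')
togo(.4454,-.0424,.005,.283)"
```

```text
t 4.05 p [ 0.4457 -0.0424  0.0175] yaw 0.2864 w 0.0854 F [-0.6 -0.  -0.1]
units togo [-0.007  0.    -0.249] turn [-0.0002 -0.0006 -0.0034]
```

View pics/s8.png

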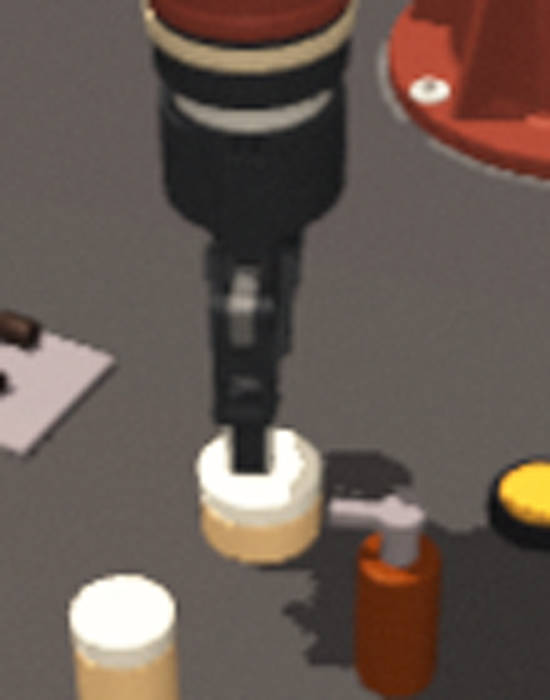

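Emit:
{"op": "servo_tool", "data": {"targets": [0,0,-0.12,0,0,0,1,0,0,-0.12,0,0,0,1,0,0,0,0,0,0,1,0,0,0,0,0,0,0.7,0,0,0,0,0,0,0.7], "squeeze": 20}}

```text
t: 4.55
tool_pos: [0.4461, -0.0425, 0.006]
tool_rot: [1.882, 2.516, 0.0]
force: [-0.2, -0.5, -0.1]
width: 0.0601
```

```bash
python3 -c "
from go import *
s=grab('scene')
crop(s,230,80,340,220,5,'s9.png')
togo(.4454,-.0424,.005,.283)"
```

```text
t 4.60 p [ 0.4462 -0.0426  0.0061] yaw 0.2864 w 0.0601 F [-0.8  0.9 -0.4]
units togo [-0.015  0.004 -0.021] turn [ 0.0001  0.0004 -0.0034]
```

View pics/s9.png

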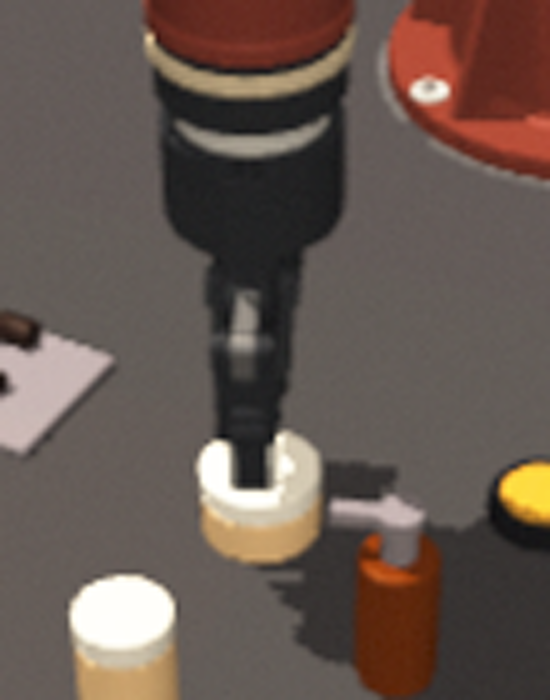

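Emit:
{"op": "servo_tool", "data": {"targets": [0,0,0,0,0,0,0.6,0,0,0,0,0,0,0.6]}}

```text
t: 4.8
tool_pos: [0.4461, -0.0426, 0.006]
tool_rot: [1.882, 2.515, 0.0]
force: [-0.4, -0.3, 0.4]
width: 0.0509
```

Emit:
{"op": "servo_tool", "data": {"targets": [0,0,0,0,0,0,1,0,0,0,0,0,0,1,0,0,0,0,0,0,1,0,0,-0.1,0,0,0,1,0,0,-0.1,0,0,0,1,0,0,-0.1,0,0,0,1,0,0,0,0,0,0,1]}}

```text
t: 5.5
tool_pos: [0.4452, -0.0422, -0.0102]
tool_rot: [-1.881, -2.514, 0.001]
force: [0.3, -0.6, 0.1]
width: 0.0856
```

```bash
python3 -c "
from go import *
s=grab('scene')
crop(s,230,80,340,220,5,'s10.png')
togo(.4454,-.0424,.005,.283)"
```

```text
t 5.55 p [ 0.4456 -0.0423 -0.0097] yaw 0.2864 w 0.0855 F [-0.3 -1.   0.9]
units togo [-0.003 -0.001  0.294] turn [-0.0004 -0.0008 -0.0034]
```

View pics/s10.png

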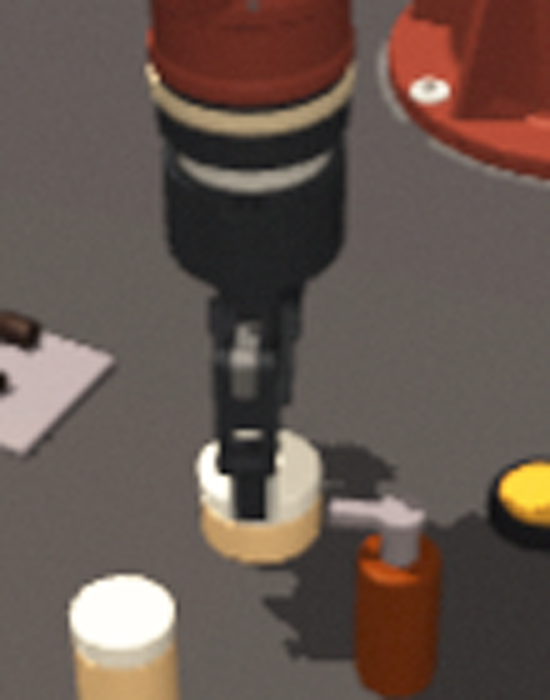

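Emit:
{"op": "servo_tool", "data": {"targets": [0,0,-0.12,0,0,0,1,0,0,-0.12,0,0,0,1,0,0,-0.12,0,0,0,1,0,0,-0.12,0,0,0,1,0,0,0,0,0,0,1]}}

```text
t: 6.05
tool_pos: [0.4452, -0.0422, -0.0342]
tool_rot: [-1.881, -2.515, 0.001]
force: [-0.4, 0.5, -0.3]
width: 0.0854
```

```bash
python3 -c "
from go import *
s=grab('scene')
crop(s,230,80,340,220,5,'s11.png')
togo(.4454,-.0424,-.034,.283)
for o in (.045,.05,.057):
  for z in (.0,.01,.02,.03,.04): print(o,z,(proj(s,[[.445+.96*o,-.0425+.28*o,z]])-[230,80])*5)
"
```

```text
t 6.10 p [ 0.4455 -0.0423 -0.0337] yaw 0.2864 w 0.0854 F [ 0.3 -0.6 -0.3]
units togo [-0.003 -0.002 -0.006] turn [-0.0004 -0.0009 -0.0034]
0.045 0.0 [[251.5231853  585.79882967]]
0.045 0.01 [[251.11767402 569.65256919]]
0.045 0.02 [[250.70662252 553.28571325]]
0.045 0.03 [[250.28991646 536.69370998]]
0.045 0.04 [[249.86743838 519.8718814 ]]
0.05 0.0 [[250.63171555 593.29379144]]
0.05 0.01 [[250.21876581 577.14402228]]
0.05 0.02 [[249.80015504 560.7728594 ]]
0.05 0.03 [[249.37576601 544.17571883]]
0.05 0.04 [[248.94547826 527.34788916]]
0.057 0.0 [[249.37356244 603.87161472]]
0.057 0.01 [[248.95004499 587.71747394]]
0.057 0.02 [[248.52069386 571.34082019]]
0.057 0.03 [[248.08538768 554.73702412]]
0.057 0.04 [[247.64400169 537.90132707]]
```

View pics/s11.png

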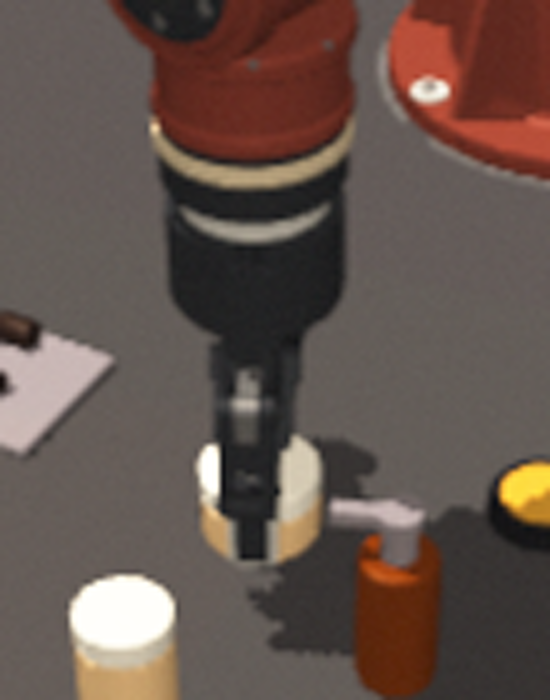

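Emit:
{"op": "servo_tool", "data": {"targets": [0,0,0,0,0,0,0.3,0,0,0,0,0,0,0.3,0,0,0,0,0,0,0.3,0,0,0,0,0,0,0.3,0,0,0,0,0,0,0.3], "squeeze": 30}}

```text
t: 6.6
tool_pos: [0.4465, -0.0427, -0.0326]
tool_rot: [1.881, 2.515, 0.001]
force: [-0.6, 1.1, 5.5]
width: 0.0556
```

```bash
python3 -c "
from go import *
s=grab('scene')
crop(s,230,80,340,220,5,'s12.png')
togo(.4454,-.0424,-.034,.283)
"
```

```text
t 6.65 p [ 0.4465 -0.0427 -0.0326] yaw 0.2864 w 0.0549 F [-0.7  0.6  5.6]
units togo [-0.021  0.005 -0.028] turn [ 0.0003  0.0009 -0.0034]
```

View pics/s12.png

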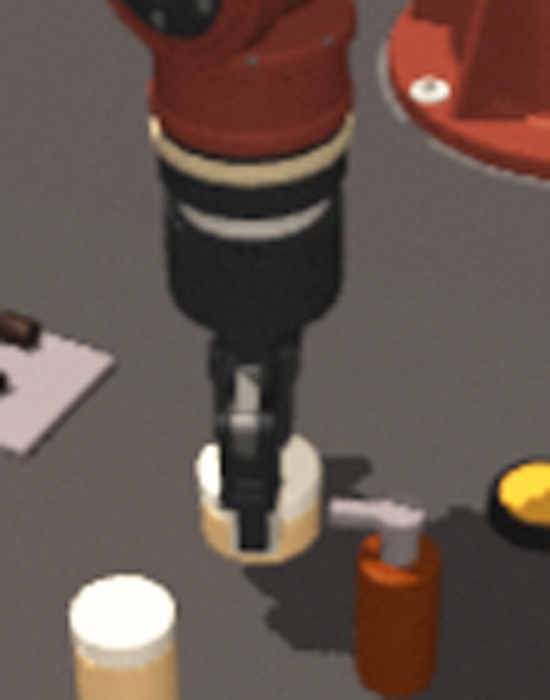

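Emit:
{"op": "servo_tool", "data": {"targets": [0,0,0.2,0,0,0,0.3,0,0,0.45,0,0,0,0.3,0,0,0.7,0,0,0,0.3,0,0,0.7,0,0,0,0.3,0,0,0.5,0,0,0,0.3,0.2,0.35,0.1,0,0,0,0.3,0.4,0.7,0,0,0,0,0.3,0.4,0.7,0,0,0,0,0.3,0.4,0.7,0,0,0,0,0.3,0.4,0.7,0,0,0,0,0.3]}}

```text
t: 7.65
tool_pos: [0.5365, 0.1166, 0.0997]
tool_rot: [1.882, 2.516, -0.0]
force: [-0.1, -0.4, -0.6]
width: 0.0548
```

Emit:
{"op": "servo_tool", "data": {"targets": [0.4,0.7,0,0,0,0,0.3,0.4,0.7,0,0,0,0,0.3,0.4,0.7,0,0,0,0,0.3,0.2,0.3,0,0,0,0,0.3,0,0,0,0,0,0,0.3,0,0,0,0,0,0,0.3]}}

```text
t: 8.25
tool_pos: [0.6055, 0.2349, 0.0991]
tool_rot: [-1.881, -2.516, 0.002]
force: [-0.1, -0.4, -1.1]
width: 0.055
```

```bash
python3 -c "
from go import *
s=grab('scene');t=grab('top')
cv2.imwrite('pics/top13.png',t['color'][:,:,::-1])
crop(s,330,80,500,300,3.5,'s13.png')
togo(.6045,.2354,.0,.283)
"
```

```text
t 8.35 p [0.6056 0.2342 0.0995] yaw 0.2858 w 0.0551 F [ 0.2 -0.2 -0.9]
units togo [-0.022  0.023 -1.99 ] turn [ 0.0002 -0.0004 -0.0028]
```

View pics/s13.png

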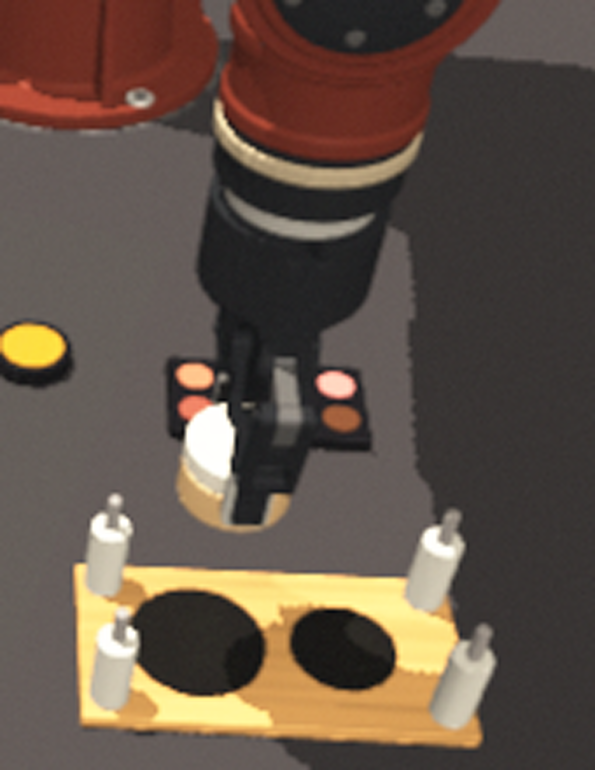

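View pics/top13.png

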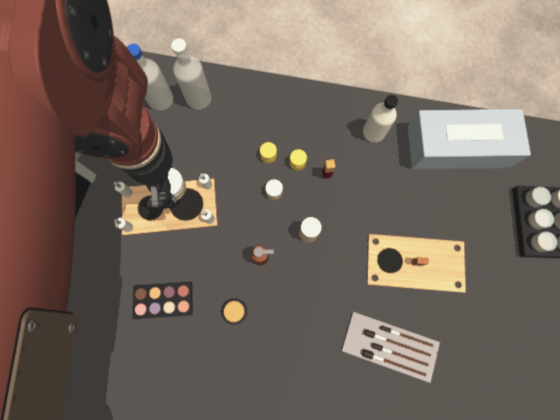

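```bash
python3 -c "
from go import *
s=grab('scene');t=grab('top')
c=(.6056,.2342)
D=[(circ(c,.028,.132),(255,0,0)),(circ(c,.028,.168),(0,0,255))]
crop(s,360,160,450,260,4,'a.png',D);crop(t,110,130,210,240,4,'b.png',D)
a=cv2.imread('pics/a.png');b=cv2.imread('pics/b.png');h=min(a.shape[0],b.shape[0]);cv2.imwrite('pics/m14.png',np.hstack([a[:h],b[:h]]))
"
```

```text
(no output)
```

View pics/m14.png

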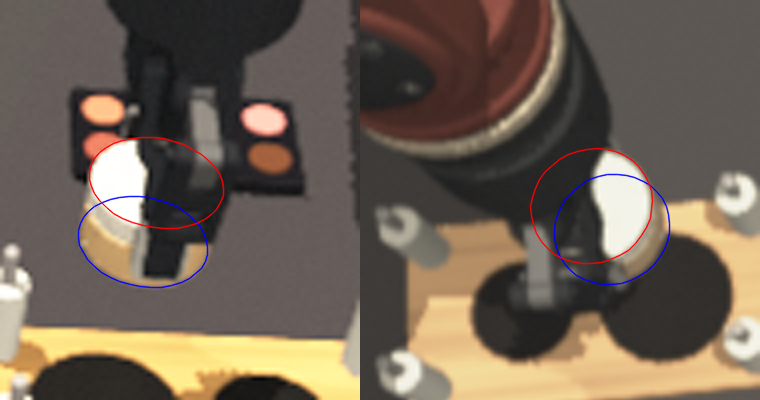

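Emit:
{"op": "servo_tool", "data": {"targets": [-0.01,0.01,-0.4,0,0,0,0.3,-0.01,0.01,-0.6,0,0,0,0.3,0,0,-0.6,0,0,0,0.3,0,0,-0.4,0,0,0,0.3,0,0,-0.2,0,0,0,0.3,0,0,0,0,0,0,0.3]}}

```text
t: 9.05
tool_pos: [0.6039, 0.2353, -0.0118]
tool_rot: [-1.882, -2.514, 0.003]
force: [0.3, 0.1, -0.3]
width: 0.0553
```

```bash
python3 -c "
from go import *
s=grab('scene');t=grab('top')
togo(.6045,.2354,-.0206,.283)
c=robot.observe()['tool_pos'];b=c[2]+.0326
for n,f in (('s',s),('t',t)):pass
D=[(circ(c,.028,b),(255,0,0)),(circ(c,.028,b+.036),(0,0,255)),(circ((.6063,.2354),.038,.012),(0,255,0)),(circ((.6029,.2353),.038,.012),(255,255,0))]
crop(s,350,190,440,310,5,'a.png',D);crop(t,140,150,230,260,5,'b.png',D)
a=cv2.imread('pics/a.png');b=cv2.imread('pics/b.png');h=min(a.shape[0],b.shape[0]);m=np.hstack([a[:h],b[:h]]);cv2.imwrite('pics/m15.png',cv2.resize(m,None,fx=.88,fy=.88))
"
```

```text
t 9.15 p [ 0.6057  0.2358 -0.0093] yaw 0.2860 w 0.0553 F [-0.2 -0.1 -1.1]
units togo [-0.024 -0.009 -0.225] turn [-0.0002  0.0015 -0.003 ]
```

View pics/m15.png

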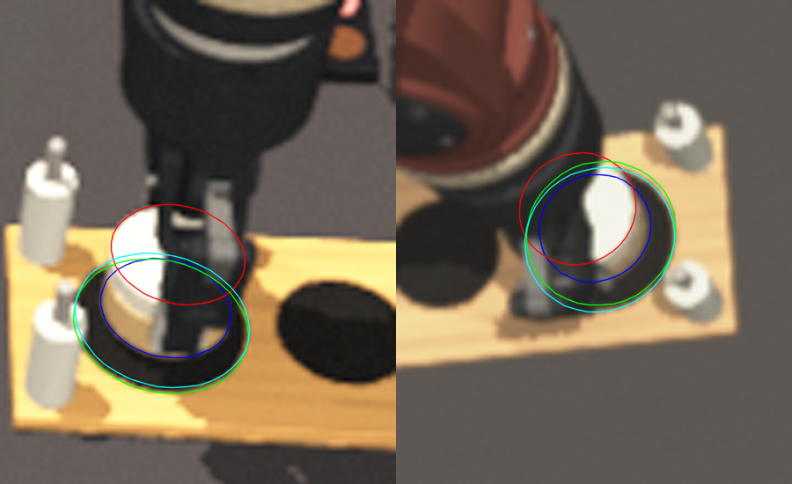

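Emit:
{"op": "servo_tool", "data": {"targets": [-0.02,-0.01,-0.1,0,0,0,0.3,0,0,-0.07,0,0,0,0.3,0,0,-0.05,0,0,0,0.3,0,0,0,0,0,0,0.3,0,0,0,0,0,0,0.3]}}

```text
t: 9.65
tool_pos: [0.6043, 0.2356, -0.0205]
tool_rot: [1.881, 2.515, 0.001]
force: [-3.2, -0.8, 6.4]
width: 0.0549
```

```bash
python3 -c "
from go import *
togo(.6045,.2354,-.0206,.283)"
```

```text
t 9.65 p [ 0.6043  0.2356 -0.0205] yaw 0.2865 w 0.0549 F [-3.2 -0.8  6.4]
units togo [ 0.003 -0.003 -0.001] turn [ 0.      0.0009 -0.0035]
```

Emit:
{"op": "servo_tool", "data": {"targets": [0,0,0,0,0,0,0.85,0,0,0,0,0,0,0.85,0,0,0,0,0,0,0.85,0,0,0.3,0,0,0,0.85,0,0,0.6,0,0,0,0.85,0,0,0.7,0,0,0,0.85,0,0,0.6,0,0,0,0.85,0.2,-0.6,0.2,0,0,-0.1,0.68,0.3,-0.8,0,0,0,-0.1,0.68,0.3,-0.8,0,0,0,-0.1,0.68]}}

```text
t: 10.65
tool_pos: [0.645, 0.1247, 0.1006]
tool_rot: [2.238, 2.202, 0.003]
force: [0.8, -0.5, 0.2]
width: 0.058
```

Emit:
{"op": "servo_tool", "data": {"targets": [0.3,-0.8,0,0,0,-0.086,0.68,0.2,-0.6,0,0,0,0,0.68,0,-0.1,0,0,0,0,0.68,0,0,0,0,0,0,0.68]}}

```text
t: 11.05
tool_pos: [0.6692, 0.0495, 0.0992]
tool_rot: [2.331, 2.106, 0.001]
force: [0.1, 0.4, -0.0]
width: 0.0582
```

```bash
python3 -c "
from meas import *
from go import *
s=grab('scene');t=grab('top')
cv2.imwrite('pics/top16.png',t['color'][:,:,::-1])
crop(s,230,100,470,320,3.2,'s16.png')
togo(.671,.0466,.02,-.1)
print(lid(s,(387,252),.028,.048),lid(t,(185,203),.028,.048))
"
```

```text
t 11.15 p [0.6689 0.0514 0.099 ] yaw -0.0989 w 0.0584 F [-0.1  0.2  0.4]
units togo [ 0.043 -0.096 -1.581] turn [-0.0003  0.0004 -0.0011]
(array([0.60388035, 0.23607251]), array([388.9800995 , 253.02321725]), np.int32(603), 672.8872272374574) (array([0.6682068 , 0.03766291]), array([277.96774194, 188.13978495]), np.int32(93), 539.1473606154323)
```

View pics/s16.png

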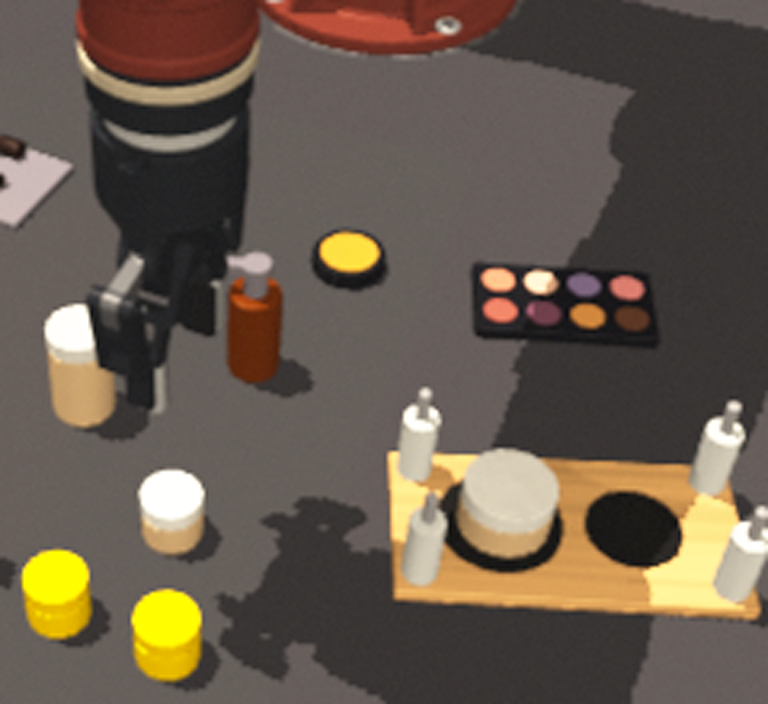

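View pics/top16.png

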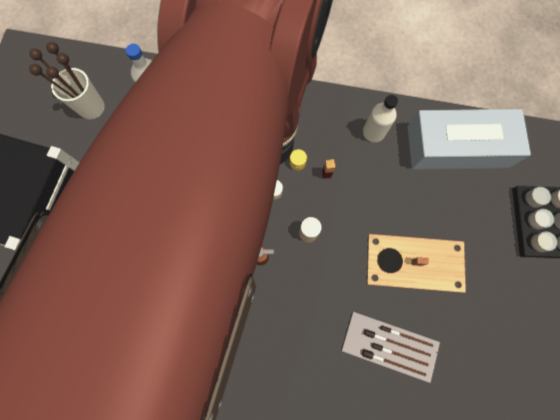

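Emit:
{"op": "servo_tool", "data": {"targets": [0.03,-0.05,-0.5,0,0,0,0.68,0.01,-0.04,-0.7,0,0,0,0.68,0,0,-0.5,0,0,0,0.68,0,0,-0.2,0,0,0,0.68,0,0,0,0,0,0,0.68,0,0,0,0,0,0,0.68]}}

```text
t: 11.75
tool_pos: [0.6717, 0.0466, 0.005]
tool_rot: [2.327, 2.108, 0.002]
force: [-0.4, -0.1, 0.6]
width: 0.0579
```

```bash
python3 -c "
from go import *
s=grab('scene')
crop(s,230,160,340,300,5,'s17.png')
togo(.671,.0466,-.036,-.1)
"
```

```text
t 11.80 p [0.6722 0.0464 0.0055] yaw -0.0989 w 0.0581 F [ 0.8 -0.9  0.3]
units togo [-0.023  0.005 -0.829] turn [ 0.0003  0.0026 -0.0011]
```

View pics/s17.png

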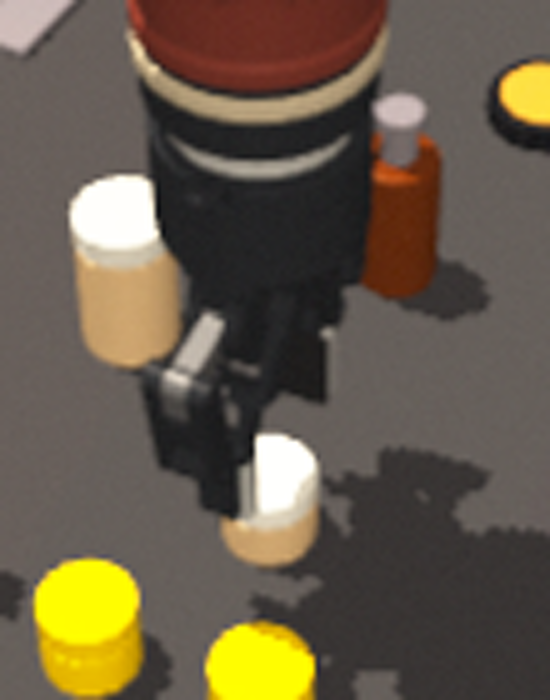

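Emit:
{"op": "servo_tool", "data": {"targets": [-0.01,0,-0.3,0,0,0,0.68,-0.01,0,-0.3,0,0,0,0.68,0,0,-0.2,0,0,0,0.68,0,0,0,0,0,0,0.68,0,0,0,0,0,0,0.2,0,0,0,0,0,0,0.2,0,0,0,0,0,0,0.2,0,0,0,0,0,0,0.2,0,0,0,0,0,0,0.2]}}

```text
t: 12.7
tool_pos: [0.6702, 0.046, -0.0364]
tool_rot: [2.329, 2.108, 0.001]
force: [-0.3, 0.2, 1.7]
width: 0.0373
```

```bash
python3 -c "
from go import *
s=grab('scene')
crop(s,230,160,340,300,5,'s18.png')
togo(.671,.0466,-.036,-.1)
"
```

```text
t 12.75 p [ 0.6702  0.046  -0.0363] yaw -0.0996 w 0.0376 F [ 0.2 -0.9 -0.8]
units togo [0.015 0.013 0.007] turn [ 0.0001  0.0006 -0.0004]
```

View pics/s18.png

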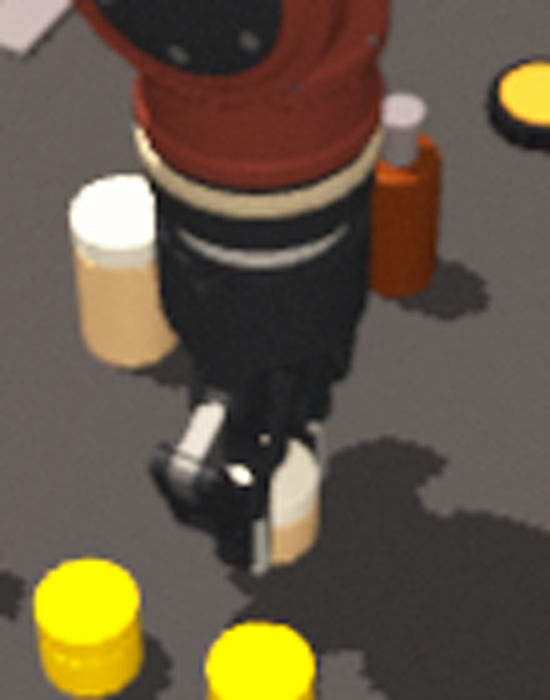

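Emit:
{"op": "servo_tool", "data": {"targets": [0,0,0.2,0,0,0,0.2,0,0,0.5,0,0,0,0.2,0,0,0.8,0,0,0,0.2,0,0,0.8,0,0,0,0.2,-0.1,0.3,0.4,0,0,0.05,0.2,-0.25,0.7,0,0,0,0.1,0.2,-0.25,0.75,0,0,0,0.1,0.2,-0.25,0.75,0,0,0,0.1,0.2,-0.25,0.75,0,0,0,0.033,0.2,-0.25,0.75,0,0,0,0,0.2]}}

```text
t: 13.75
tool_pos: [0.602, 0.2474, 0.0994]
tool_rot: [1.884, 2.513, 0.001]
force: [0.3, -0.1, -1.6]
width: 0.0376
```

Emit:
{"op": "servo_tool", "data": {"targets": [-0.25,0.75,0,0,0,0,0.2,-0.15,0.5,0,0,0,0,0.2,0,0,0,0,0,0,0.2,0,0,0,0,0,0,0.2]}}

```text
t: 14.15
tool_pos: [0.5824, 0.3089, 0.099]
tool_rot: [1.884, 2.514, 0.0]
force: [-0.3, 0.1, 0.0]
width: 0.0373
```

```bash
python3 -c "
from go import *
togo(.582,.3113,-.01,.283)"
```

```text
t 14.15 p [0.5824 0.3089 0.099 ] yaw 0.2847 w 0.0373 F [-0.3  0.1  0. ]
units togo [-0.009  0.049 -2.18 ] turn [ 0.0001  0.0007 -0.0017]
```

Emit:
{"op": "servo_tool", "data": {"targets": [-0.01,0.05,-0.4,0,0,0,0.2,0,0,-0.6,0,0,0,0.2,0,0,-0.6,0,0,0,0.2,0,0,-0.4,0,0,0,0.2,0,0,-0.18,0,0,0,0.2,0,0,0,0,0,0,0.2,0,0,0,0,0,0,0.2]}}

```text
t: 14.85
tool_pos: [0.5831, 0.3107, -0.0092]
tool_rot: [1.886, 2.511, 0.002]
force: [0.4, 0.0, 0.2]
width: 0.0368
```

```bash
python3 -c "
from go import *
s=grab('scene');t=grab('top')
togo(.582,.3113,-.0243,.283)
c=robot.observe()['tool_pos'];b=c[2]+.0363
D=[(circ(c,.019,b),(255,0,0)),(circ(c,.019,b+.036),(0,0,255)),(circ((.5836,.3111),.029,.012),(0,255,0)),(circ((.5809,.3117),.029,.012),(255,255,0))]
crop(s,370,190,480,310,5,'a.png',D);crop(t,110,150,210,260,5,'b.png',D)
a=cv2.imread('pics/a.png');b=cv2.imread('pics/b.png');h=min(a.shape[0],b.shape[0]);m=np.hstack([a[:h],b[:h]]);cv2.imwrite('pics/m19.png',cv2.resize(m,None,fx=.76,fy=.76))
"
```

```text
t 14.95 p [ 0.5833  0.3111 -0.0087] yaw 0.2832 w 0.0374 F [0.5 0.3 0.4]
units togo [-0.027  0.003 -0.311] turn [-0.0007  0.0026 -0.0002]
```

View pics/m19.png

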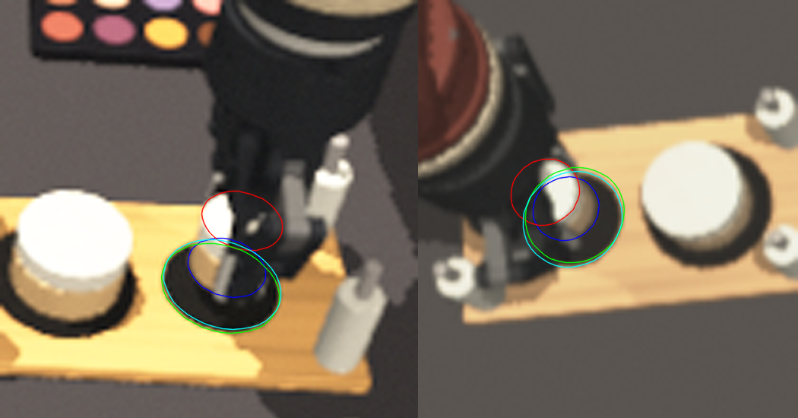

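Emit:
{"op": "servo_tool", "data": {"targets": [-0.02,0,-0.13,0,0,0,0.2,0,0,-0.1,0,0,0,0.2,0,0,-0.08,0,0,0,0.2,0,0,0,0,0,0,0.2,0,0,0,0,0,0,0.2]}}

```text
t: 15.45
tool_pos: [0.581, 0.3111, -0.0247]
tool_rot: [1.885, 2.513, 0.0]
force: [-6.8, -1.9, 12.1]
width: 0.037
```

```bash
python3 -c "
from go import *
togo(.582,.3113,-.0243,.283)"
```

```text
t 15.45 p [ 0.581   0.3111 -0.0247] yaw 0.2837 w 0.0370 F [-6.8 -1.9 12.1]
units togo [0.019 0.005 0.009] turn [ 0.0001  0.0005 -0.0007]
```

Emit:
{"op": "servo_tool", "data": {"targets": [0,0,0,0,0,0,0.75,0,0,0,0,0,0,0.75,0,0,0,0,0,0,0.75,0,0,0.3,0,0,0,0.75,0,0,0.6,0,0,0,0.75,0,0,0.8,0,0,0,0.75,0,0,0.7,0,0,0,0.75,0,-0.5,0.2,0,0,-0.06,0.75,0,-0.9,0,0,0,-0.06,0.75,0,-0.95,0,0,0,-0.06,0.75]}}

```text
t: 16.45
tool_pos: [0.5814, 0.193, 0.1058]
tool_rot: [2.103, 2.331, 0.003]
force: [0.7, -0.6, -0.2]
width: 0.0639
```

Emit:
{"op": "servo_tool", "data": {"targets": [0,-0.95,0,0,0,0,0.75,0,-0.95,0,0,0,0,0.75,0,-0.95,0,0,0,0,0.75,0,-0.95,0,0,0,0,0.75,0,-0.95,0,0,0,0,0.75,0,-0.95,0,0,0,0,0.75,0,-0.95,0,0,0,0,0.75,0,-0.95,0,0,0,0,0.75,0,-0.95,0,0,0,0,0.75,0,-0.6,0,0,0,0,0.75]}}

```text
t: 17.45
tool_pos: [0.5807, -0.2675, 0.105]
tool_rot: [2.105, 2.33, -0.0]
force: [0.9, 0.1, -0.1]
width: 0.0639
```

```bash
python3 -c "
from meas import *
from go import *
s=grab('scene');t=grab('top')
togo(.569,-.2882,.0,.1035)
b=(np.array([438,244])+.5)/6-.5+[350,220]
print(unproj(t,[b],.045))
b=(np.array([362,97])+.5)/6.6-.5+[105,165]
print(unproj(s,[b],.045))
print(lid(s,(387,252),.028,.048),lid(t,(185,200),.028,.048))
print(lid(s,(428,255),.019,.048),lid(t,(150,205),.019,.048))
D=[(circ((.604,.2356),.028,.048),(0,0,255)),(circ((.582,.3113),.019,.048),(0,0,255)),(circ((.582,.3113),.029,.012),(0,255,0)),(circ((.6046,.2354),.038,.012),(0,255,0))]
crop(s,340,205,480,305,5.5,'s20.png',D);crop(t,100,150,240,250,5.5,'t20.png',D)
"
```

```text
t 17.55 p [ 0.5805 -0.2682  0.1047] yaw 0.0991 w 0.0642 F [-0.9  1.5  0.5]
units togo [-0.231 -0.399 -2.093] turn [0.0014 0.0008 0.0044]
[[ 0.56794797 -0.28776204  0.045     ]]
[[ 0.56986981 -0.28823659  0.045     ]]
(array([0.60326396, 0.23581512]), array([388.9107413 , 252.75340393]), np.int32(661), 671.9577976409346) (array([0.6253524 , 0.18676172]), array([206.95918367, 194.65306122]), np.int32(49), 553.2331728356658)
(array([0.56207762, 0.32643862]), array([440.59098229, 249.54750403]), np.int32(621), 345.63143398053944) (array([0.60384409, 0.28064434]), array([162.57069077, 196.3808909 ]), np.int32(1549), 275.9601947473129)
```

View pics/s20.png

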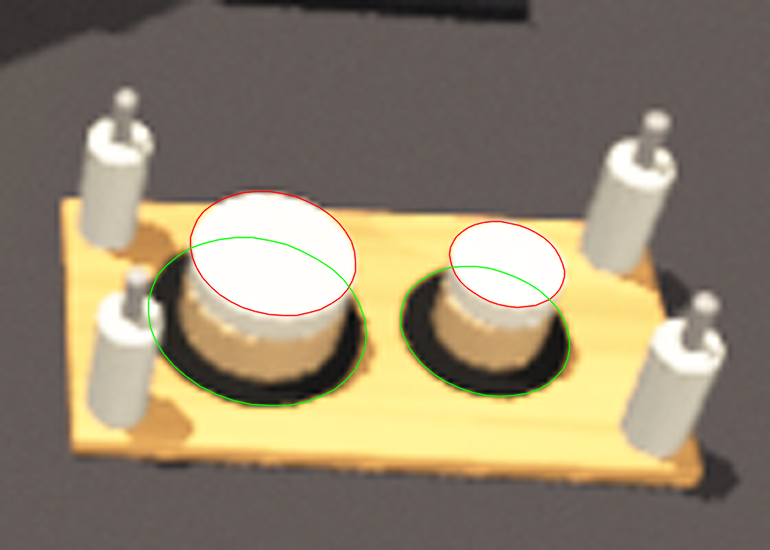

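View pics/t20.png

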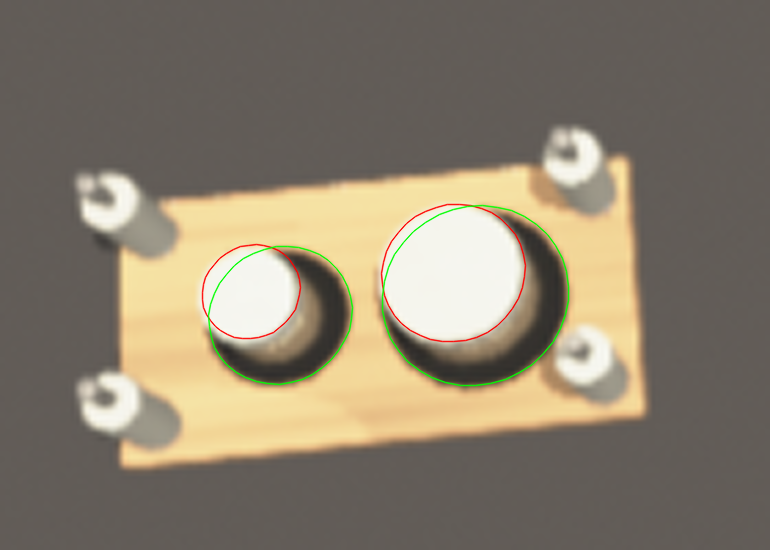

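Emit:
{"op": "servo_tool", "data": {"targets": [-0.231,-0.4,-0.3,0,0,0.0044,0.75,0,0,-0.6,0,0,0,0.75,0,0,-0.5,0,0,0,0.75,0,0,0,0,0,0,0.75,0,0,0,0,0,0,0.75]}}

```text
t: 18.05
tool_pos: [0.5696, -0.2834, 0.0349]
tool_rot: [2.098, 2.339, 0.0]
force: [0.6, -1.2, 1.0]
width: 0.0641
```

```bash
python3 -c "
from go import *
s=grab('scene');t=grab('top')
togo(.569,-.2882,-.027,.1035)
crop(s,100,80,240,230,5,'s21.png');crop(t,350,200,490,310,5,'t21.png')
"
```

```text
t 18.15 p [ 0.5706 -0.2843  0.0362] yaw 0.1084 w 0.0639 F [-0.8 -0.3 -0.8]
units togo [-0.033 -0.077 -1.265] turn [ 0.0017  0.0023 -0.0049]
```

View pics/s21.png

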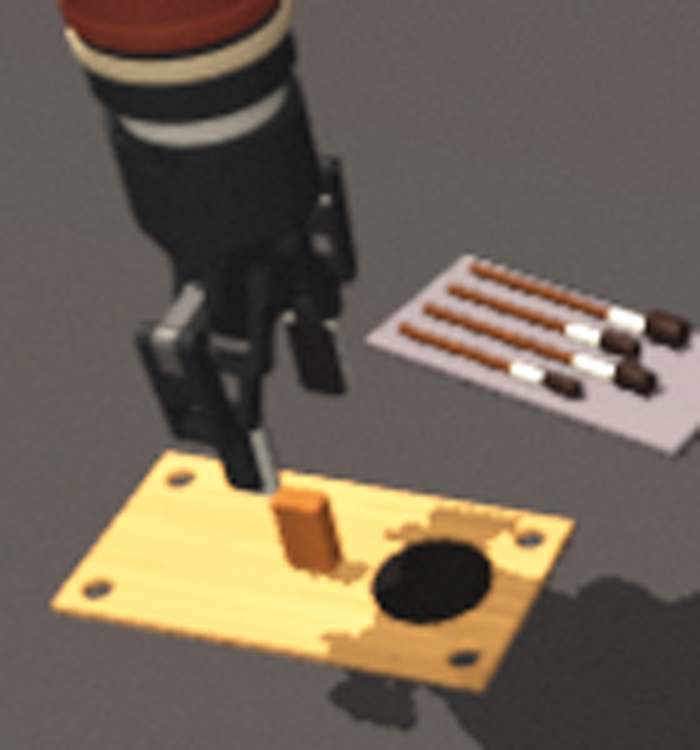

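View pics/t21.png

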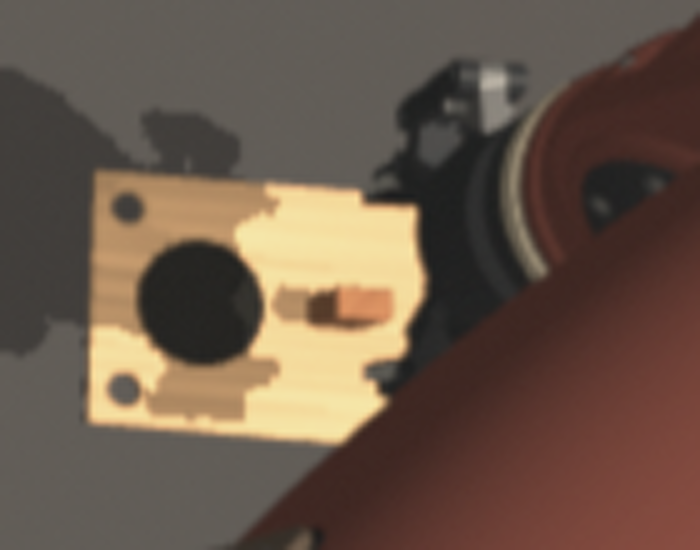

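Emit:
{"op": "servo_tool", "data": {"targets": [-0.02,-0.06,0,0,0,-0.004,0.75,0,0,-0.4,0,0,0,0.75,0,0,-0.4,0,0,0,0.75,0,0,-0.3,0,0,0,0.75,0,0,0,0,0,0,0.75,0,0,0,0,0,0,0.75]}}

```text
t: 18.75
tool_pos: [0.5686, -0.2872, -0.0205]
tool_rot: [2.103, 2.333, 0.0]
force: [-0.0, -1.2, 0.5]
width: 0.0645
```

```bash
python3 -c "
from go import *
s=grab('scene');t=grab('top')
togo(.569,-.2882,-.027,.1035)
crop(s,100,80,240,230,5,'s22.png')
"
```

```text
t 18.85 p [ 0.5692 -0.2877 -0.0197] yaw 0.1038 w 0.0641 F [ 0.1  0.4 -0.1]
units togo [-0.005 -0.011 -0.147] turn [ 0.0012  0.0016 -0.0003]
```

View pics/s22.png

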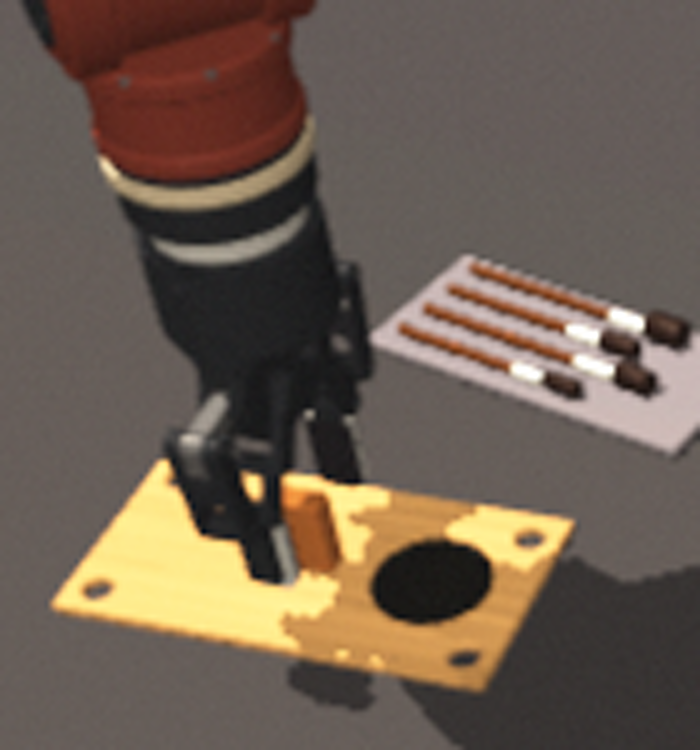

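Emit:
{"op": "servo_tool", "data": {"targets": [0,-0.01,-0.12,0,0,0,0.75,0,0,0,0,0,0,0.75,0,0,0,0,0,0,0,0,0,0,0,0,0,0,0,0,0,0,0,0,0,0,0,0,0,0,0,0,0,0,0,0,0,0,0,0,0,0,0,0,0,0], "squeeze": 70}}

```text
t: 19.65
tool_pos: [0.5686, -0.2876, -0.0268]
tool_rot: [2.103, 2.333, -0.0]
force: [-0.5, 0.8, 3.6]
width: 0.0131
```

```bash
python3 -c "
from go import *
togo(.569,-.2882,-.027,.1035)
"
```

```text
t 19.65 p [ 0.5686 -0.2876 -0.0268] yaw 0.1038 w 0.0131 F [-0.5  0.8  3.6]
units togo [ 0.008 -0.011 -0.004] turn [ 0.0003  0.0003 -0.0003]
```

Emit:
{"op": "servo_tool", "data": {"targets": [0,0,0.1,0,0,0,0,0,0,0.3,0,0,0,0,0,0,0.5,0,0,0,0,0,0,0.7,0,0,0,0,0,0,0.7,0,0,0,0,0,0,0.5,0,0,0,0,0,0,0.3,0,0,0,0,0,0,0,0,0,0,0]}}

```text
t: 20.45
tool_pos: [0.5696, -0.2884, 0.1307]
tool_rot: [2.1, 2.331, 0.001]
force: [1.0, -0.0, -2.9]
width: 0.013
```

```bash
python3 -c "
from go import *
s=grab('scene')
crop(s,80,20,300,250,3,'s23.png')
togo(.5935,.2734,.13,.2835)
"
```

```text
t 20.50 p [ 0.5688 -0.2878  0.1285] yaw 0.1038 w 0.0127 F [-0.7 -0.  -3.7]
units togo [ 0.493 11.223  0.031] turn [0.0006 0.0011 0.1797]
```

View pics/s23.png

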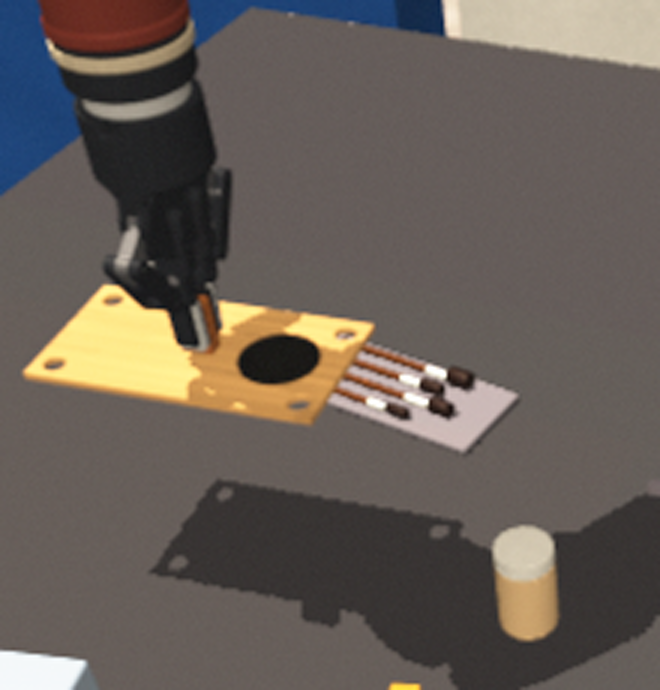

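Emit:
{"op": "servo_tool", "data": {"targets": [0,0.2,0,0,0,0,0,0.02,0.4,0,0,0,0.01,0,0.03,0.6,0,0,0,0.01,0,0.03,0.7,0,0,0,0.01,0,0.03,0.7,0,0,0,0.01,0,0.03,0.7,0,0,0,0.01,0,0.03,0.7,0,0,0,0.01,0,0.03,0.7,0,0,0,0.01,0,0.03,0.7,0,0,0,0.01,0,0.03,0.7,0,0,0,0.01,0]}}

```text
t: 21.5
tool_pos: [0.5799, 0.0207, 0.1266]
tool_rot: [-1.993, -2.426, 0.001]
force: [0.7, -0.2, -2.7]
width: 0.0136
```

Emit:
{"op": "servo_tool", "data": {"targets": [0.03,0.7,0,0,0,0.015,0,0.03,0.7,0,0,0,0.015,0,0.03,0.7,0,0,0,0.015,0,0.03,0.7,0,0,0,0.015,0,0.03,0.7,0,0,0,0.01,0,0.03,0.7,0,0,0,0.01,0,0.02,0.5,0,0,0,0.01,0,0.02,0.3,0,0,0,0,0,0,0.1,0,0,0,0,0,0,0,0,0,0,0,0]}}

```text
t: 22.5
tool_pos: [0.5918, 0.2728, 0.1273]
tool_rot: [-1.884, -2.514, 0.001]
force: [-0.1, 1.1, -3.2]
width: 0.013
```

Emit:
{"op": "servo_tool", "data": {"targets": [0,0,0,0,0,0,0,0,0,0,0,0,0,0]}}

```text
t: 22.7
tool_pos: [0.5926, 0.2714, 0.1279]
tool_rot: [1.887, 2.512, -0.0]
force: [0.2, 0.6, -2.7]
width: 0.0134
```

```bash
cat > post.py <<'E'
from go import *
B=(.5935,.2734,.2835)
def rect(c,yaw,pts,z):
    cs,sn=np.cos(yaw),np.sin(yaw); p=np.array(pts,float)
    return np.c_[c[0]+cs*p[:,0]-sn*p[:,1],c[1]+sn*p[:,0]+cs*p[:,1],np.full(len(p),z)]
HO=[(-.04,-.09),(.04,-.09),(.04,.09),(-.04,.09)]
CO=[(-.055,-.105),(.055,-.105),(.055,.105),(-.055,.105),(-.055,-.105)]
def overlay(tag,sc,zu,yaw,base=B,su=(340,150,500,310),tu=(80,120,240,280)):
    s=grab('scene');t=grab('top')
    D=[]
    for p in rect(base,base[2],HO,.08): D.append((circ(p,.004,.08,12),(0,255,0)))
    for p in rect(base,base[2],HO,.058): D.append((circ(p,.011,.058,24),(0,255,0)))
    for p in rect(sc,yaw,HO,zu+.005): D.append((circ(p,.0075,zu+.005,20),(0,0,255)))
    D.append((rect(sc,yaw,CO,zu+.005),(0,0,255)))
    crop(s,*su,4.8,tag+'_s.png',D);crop(t,*tu,4.8,tag+'_t.png',D)
E
python3 -c "
from post import *
togo(*B[:2],.13,B[2])
p=robot.observe()['tool_pos']
overlay('o24',p,p[2]+.0268,B[2],su=(320,110,480,270),tu=(60,110,220,270))"
```

```text
t 22.70 p [0.5926 0.2714 0.1279] yaw 0.2825 w 0.0134 F [ 0.2  0.6 -2.7]
units togo [0.018 0.04  0.042] turn [0.0002 0.0001 0.001 ]
```

View pics/o24_s.png

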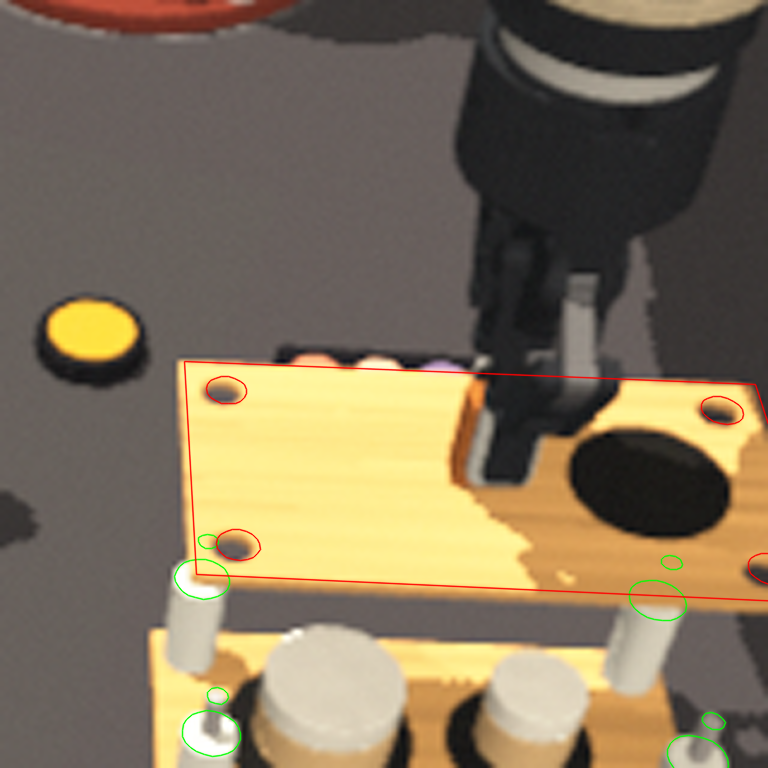

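View pics/o24_t.png

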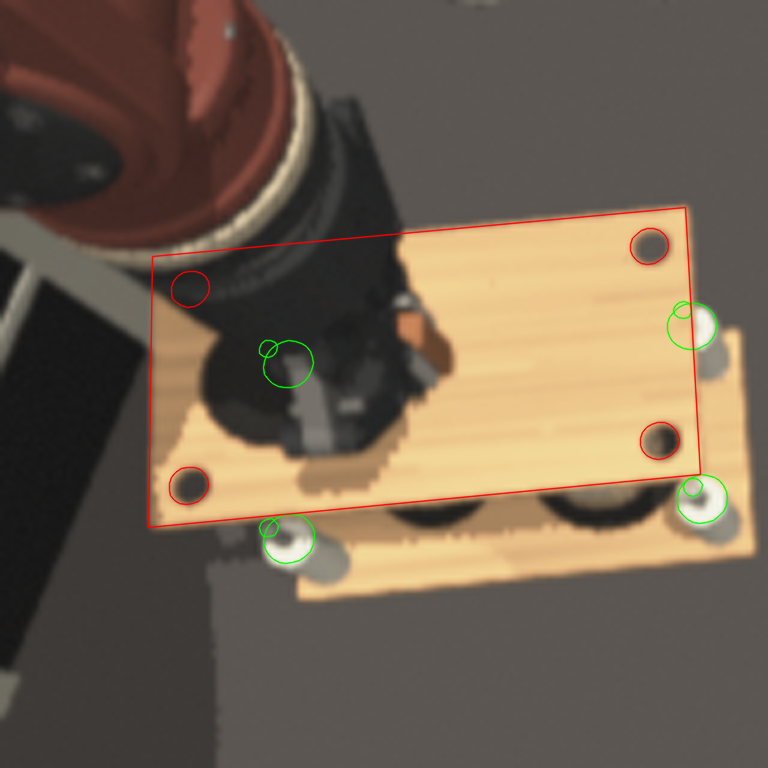

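Emit:
{"op": "servo_tool", "data": {"targets": [0.015,0.05,-0.3,0,0,0.001,0,0,0,-0.5,0,0,0,0,0,0,-0.4,0,0,0,0,0,0,-0.14,0,0,0,0,0,0,0,0,0,0,0,0,0,0,0,0,0,0,0,0,0,0,0,0,0]}}

```text
t: 23.5
tool_pos: [0.5941, 0.2752, 0.0623]
tool_rot: [1.883, 2.513, 0.003]
force: [-0.1, -0.3, -2.2]
width: 0.013
```

```bash
python3 -c "
from post import *
togo(.5932,.2740,.0582,B[2])
p=robot.observe()['tool_pos']
overlay('o25',p+[.0003,-.0006,0],p[2]+.0268,B[2],su=(330,150,490,310),tu=(80,130,240,290))
s=grab('scene');t=grab('top')
crop(s,330,170,490,310,5,'c25s.png');crop(t,90,140,240,260,5.2,'c25t.png')"
```

```text
t 23.50 p [0.5941 0.2752 0.0623] yaw 0.2847 w 0.0130 F [-0.1 -0.3 -2.2]
units togo [-0.018 -0.024 -0.082] turn [-0.0005  0.0021 -0.0012]
```

View pics/o25_s.png

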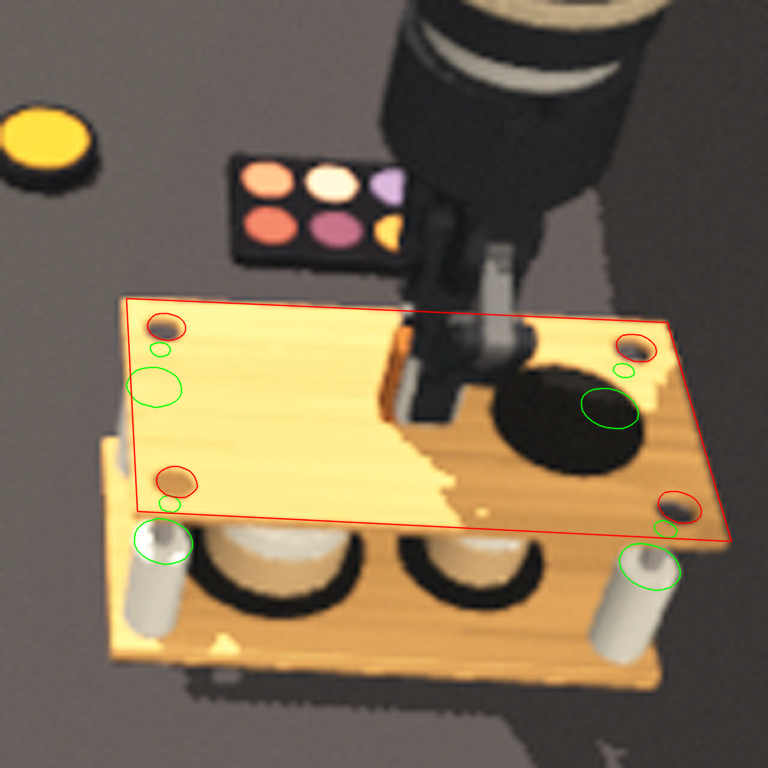

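View pics/c25s.png

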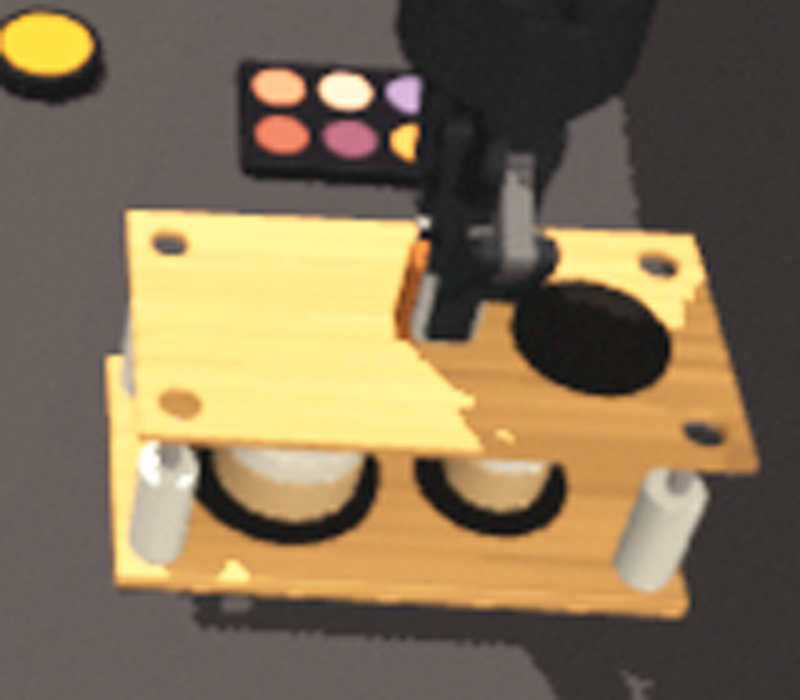

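View pics/c25t.png

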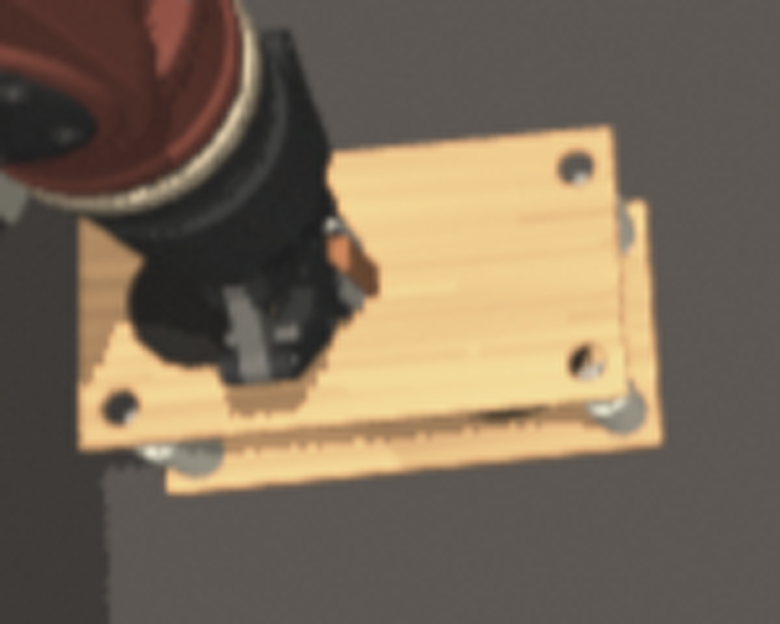

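```bash
python3 -c "
from post import *
for i in range(3):
  togo(.5932,.2740,.0582,B[2]); grab('top')
p=robot.observe()['tool_pos']
overlay('o26',p+[.0003,-.0006,0],p[2]+.0268,B[2],tu=(90,140,240,260))"
```

```text
t 23.70 p [0.5937 0.2751 0.0616] yaw 0.2848 w 0.0129 F [ 0.3  0.4 -2.4]
units togo [-0.009 -0.022 -0.069] turn [-0.0003  0.0012 -0.0013]
t 23.75 p [0.5936 0.2751 0.0614] yaw 0.2848 w 0.0131 F [-0.9  0.1 -3.1]
units togo [-0.007 -0.021 -0.065] turn [-0.0002  0.0009 -0.0013]
t 23.80 p [0.5934 0.275  0.0613] yaw 0.2848 w 0.0128 F [ 0.1 -0.3 -2.5]
units togo [-0.005 -0.021 -0.062] turn [-0.0001  0.0007 -0.0013]
```

View pics/o26_t.png

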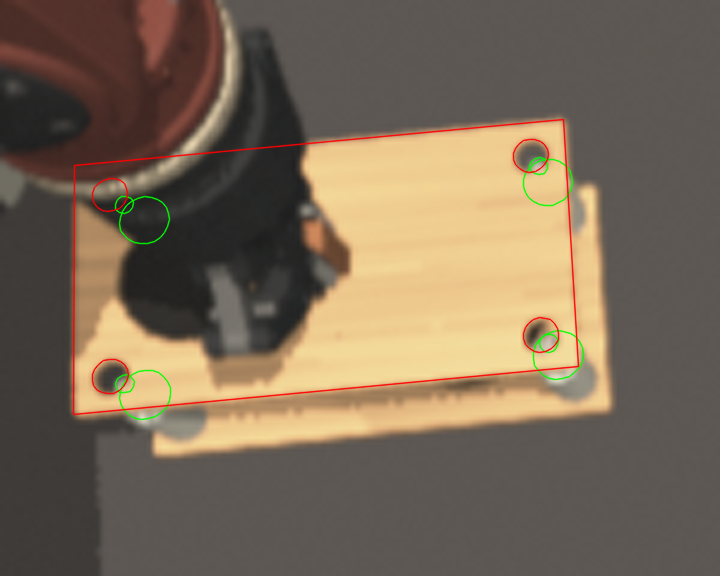

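Emit:
{"op": "servo_tool", "data": {"targets": [0,-0.01,-0.1,0,0,-0.001,0,0,0,-0.1,0,0,0,0,0,0,-0.1,0,0,0,0,0,0,0,0,0,0,0,0,0,0,0,0,0,0,0,0,0,0,0,0,0]}}

```text
t: 24.55
tool_pos: [0.5933, 0.2745, 0.0461]
tool_rot: [1.885, 2.513, 0.0]
force: [-0.3, 0.2, -2.3]
width: 0.0129
```

```bash
python3 -c "
from post import *
togo(.5932,.2740,.0312,B[2])
p=robot.observe()['tool_pos']
overlay('o27',p+[.0003,-.0006,0],p[2]+.0268,B[2],su=(340,170,490,290),tu=(90,140,240,260))
s=grab('scene');t=grab('top')
crop(s,340,170,490,300,5,'c27s.png');crop(t,90,140,240,260,5.2,'c27t.png')"
```

```text
t 24.55 p [0.5933 0.2745 0.0461] yaw 0.2838 w 0.0129 F [-0.3  0.2 -2.3]
units togo [-0.002 -0.01  -0.297] turn [-0.      0.0003 -0.0003]
```

View pics/c27s.png

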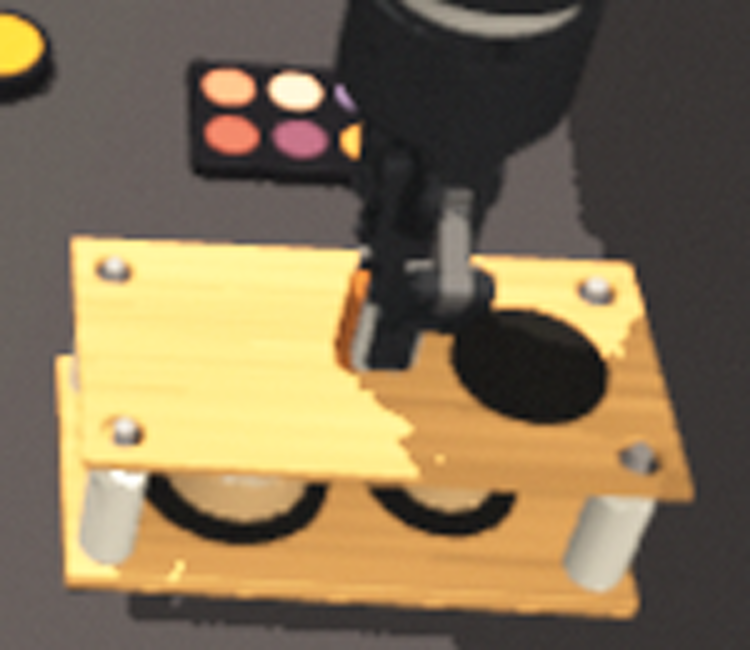

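View pics/c27t.png

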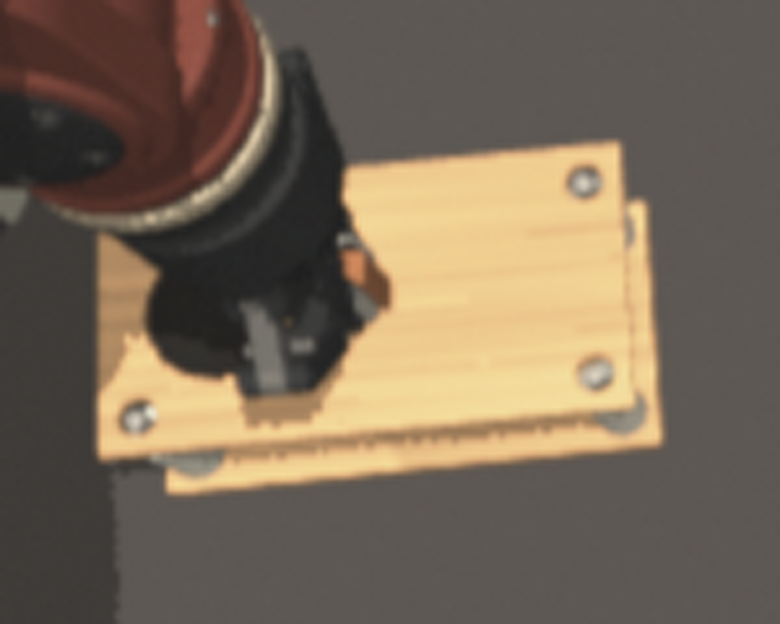

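Pins are inside all four holes (scene ≈ (363,224), (459,228), (365,256), (468,261)), with no side force, so I continue down.

Emit:
{"op": "servo_tool", "data": {"targets": [0,0,-0.08,0,0,0,0,0,0,-0.08,0,0,0,0,0,0,-0.08,0,0,0,0,0,0,0,0,0,0,0,0,0,0,0,0,0,0,0,0,0,0,0,0,0]}}

```text
t: 25.35
tool_pos: [0.5933, 0.2745, 0.034]
tool_rot: [1.885, 2.513, 0.0]
force: [-0.4, -0.9, -2.8]
width: 0.0131
```

Emit:
{"op": "servo_tool", "data": {"targets": [0,0,-0.04,0,0,0,0,0,0,-0.03,0,0,0,0,0,0,0,0,0,0,0,0,0,0,0,0,0,0]}}

```text
t: 25.75
tool_pos: [0.5935, 0.2745, 0.0311]
tool_rot: [1.885, 2.513, 0.001]
force: [-2.2, -0.6, 4.3]
width: 0.0128
```

```bash
python3 -c "
from post import *
togo(.5932,.2740,.0312,B[2])"
```

```text
t 25.75 p [0.5935 0.2745 0.0311] yaw 0.2838 w 0.0128 F [-2.2 -0.6  4.3]
units togo [-0.006 -0.011  0.001] turn [-0.0001  0.0008 -0.0003]
```

Emit:
{"op": "servo_tool", "data": {"targets": [0,0,0,0,0,0,0.5,0,0,0,0,0,0,0.5,0,0,0,0,0,0,0.5,0,0,0.2,0,0,0,0.5,0,0,0.4,0,0,0,0.5,0,0,0.7,0,0,0,0.5,0,0,0.6,0,0,0,0.5,0,-0.6,0.1,0,0,0,0.8,0,-0.9,0,0,0,0,0.8,0,-0.95,0,0,0,0,0.8]}}

```text
t: 26.75
tool_pos: [0.5935, 0.1513, 0.1317]
tool_rot: [1.882, 2.514, 0.002]
force: [1.1, 0.0, 0.5]
width: 0.0681
```

Emit:
{"op": "servo_tool", "data": {"targets": [0,-0.95,0,0,0,0,0.8,0,-0.95,0,0,0,0,0.8,-0.07,-0.95,0,0,0,0,0.8,0,-0.8,0,0,0,0,0.8,0,-0.33,0,0,0,0,0.8,0,0,-0.4,0,0,0,0.8,0,0,0,0,0,0,0.8,0,0,0,0,0,0,0.8]}}

```text
t: 27.55
tool_pos: [0.5895, -0.0463, 0.1107]
tool_rot: [-1.884, -2.513, 0.0]
force: [-0.0, 0.1, 0.1]
width: 0.0685
```

```bash
python3 -c "
from post import *
togo(.590,-.047,-.011,B[2])
overlay('o28',(.5935,.274),.058,B[2],su=(340,180,490,300),tu=(90,140,240,260))
s=grab('scene')
t=grab('top')
crop(t,90,140,240,260,5.2,'c28t.png')
crop(s,200,80,480,300,2.8,'c28s.png')"
```

```text
t 27.55 p [ 0.5895 -0.0463  0.1107] yaw 0.2844 w 0.0685 F [-0.   0.1  0.1]
units togo [ 0.011 -0.014 -2.433] turn [-0.0004 -0.0006 -0.0009]
```

View pics/c28s.png

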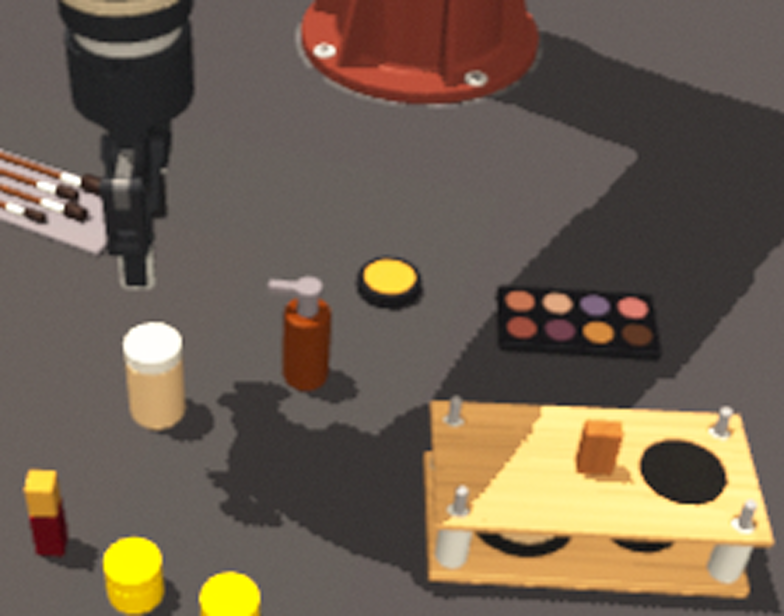

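View pics/o28_s.png

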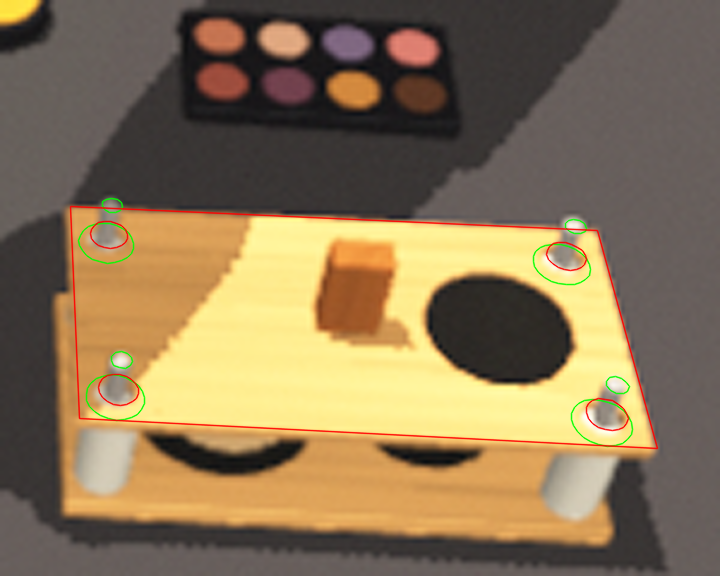

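Emit:
{"op": "servo_tool", "data": {"targets": [0.01,-0.014,-0.4,0,0,0,0.8,0,0,-0.6,0,0,0,0.8,0,0,-0.6,0,0,0,0.8,0,0,-0.5,0,0,0,0.8,0,0,-0.33,0,0,0,0.8,0,0,0,0,0,0,0.8,0,0,0,0,0,0,0.8], "squeeze": 35}}

```text
t: 28.45
tool_pos: [0.5907, -0.0477, -0.0101]
tool_rot: [1.884, 2.513, 0.001]
force: [-0.1, -0.6, 0.7]
width: 0.0681
```

```bash
python3 -c "
from post import *
togo(.590,-.047,-.011,B[2])
s=grab('scene')
crop(s,210,100,320,260,4,'c29s.png')"
```

```text
t 28.45 p [ 0.5907 -0.0477 -0.0101] yaw 0.2841 w 0.0681 F [-0.1 -0.6  0.7]
units togo [-0.014  0.013 -0.017] turn [ 0.0002  0.0008 -0.0006]
```

View pics/c29s.png

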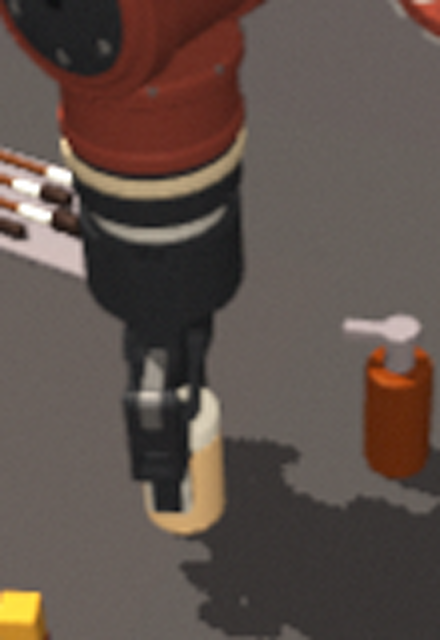

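Emit:
{"op": "servo_tool", "data": {"targets": [0,0,0,0,0,0,0.2,0,0,0,0,0,0,0.2,0,0,0,0,0,0,0.2,0,0,0,0,0,0,0.2,0,0,0,0,0,0,0.2]}}

```text
t: 29.0
tool_pos: [0.5912, -0.048, -0.0096]
tool_rot: [1.884, 2.512, 0.001]
force: [-1.9, 0.5, 7.0]
width: 0.0413
```

Emit:
{"op": "servo_tool", "data": {"targets": [0,0,0.1,0,0,0,0.2,0,0,0.4,0,0,0,0.2,0,0,0.7,0,0,0,0.2,0,0,0.7,0,0,0,0.2,0,0,0.6,0,0,0,0.2,0,0.3,0.3,0,0,0,0.2,0,0.6,0,0,0,0,0.2,-0.03,0.7,0,0,0,0,0.2,-0.03,0.7,0,0,0,0,0.2,-0.03,0.7,0,0,0,0,0.2]}}

```text
t: 30.0
tool_pos: [0.5849, 0.1044, 0.1282]
tool_rot: [-1.884, -2.512, 0.001]
force: [-0.9, -0.1, -1.0]
width: 0.0411
```

Emit:
{"op": "servo_tool", "data": {"targets": [-0.03,0.7,0,0,0,0,0.2,-0.03,0.7,0,0,0,0,0.2,-0.03,0.7,0,0,0,0,0.2,-0.03,0.7,0,0,0,0,0.2,-0.03,0.7,0,0,0,0,0.2,-0.03,0.65,0,0,0,0,0.2,0,0.4,0,0,0,0,0.2,0,0,0,0,0,0,0.2,0,0,0,0,0,0,0.2,0,0,0,0,0,0,0.2]}}

```text
t: 31.0
tool_pos: [0.5764, 0.3292, 0.1285]
tool_rot: [-1.885, -2.513, 0.001]
force: [0.2, -0.6, -2.2]
width: 0.0408
```

```bash
python3 -c "
from post import *
togo(.5774,.3296,.065,B[2])
s=grab('scene');t=grab('top')
c=robot.observe()['tool_pos'];b=c[2]+.0101
D=[(circ(c,.021,b),(255,0,0)),(circ(c,.021,b+.072),(0,0,255)),(circ((.5774,.3296),.028,.065),(0,255,0))]
crop(s,360,100,480,290,4,'a.png',D);crop(t,70,120,180,260,4,'b.png',D)
a=cv2.imread('pics/a.png');b=cv2.imread('pics/b.png');h=min(a.shape[0],b.shape[0]);a=a[-h:];m=np.hstack([a,b]);print(m.shape);cv2.imwrite('pics/m30.png',cv2.resize(m,None,fx=.86,fy=.86))
"
```

```text
t 31.00 p [0.5764 0.3292 0.1285] yaw 0.2833 w 0.0408 F [ 0.2 -0.6 -2.2]
units togo [ 0.02   0.008 -1.269] turn [ 0.0005 -0.0007  0.0002]
(560, 920, 3)
```

View pics/m30.png

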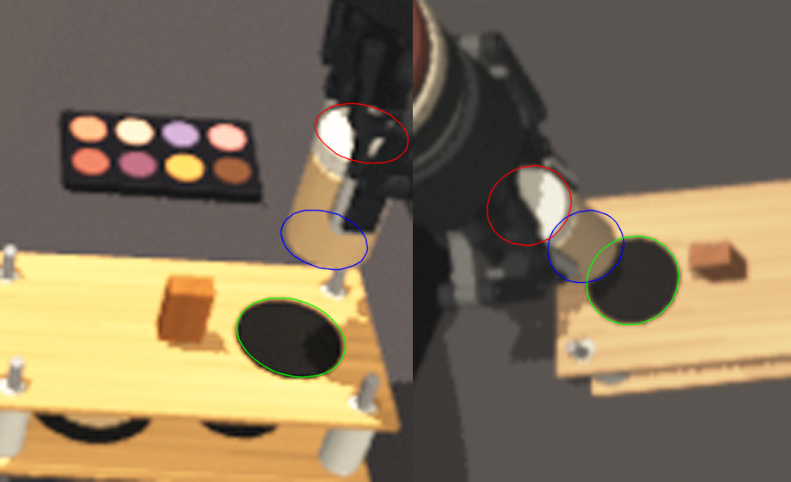

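```bash
python3 -c "
from post import *
s=grab('scene');t=grab('top')
c=robot.observe()['tool_pos'];b=c[2]+.0101
n=np.array([-.28,.96,0])*.021
D=[(np.array([c+n-[0,0,c[2]-b],c+n+[0,0,b+.072-c[2]]]),(0,0,255)),(np.array([c-n-[0,0,c[2]-b],c-n+[0,0,b+.072-c[2]]]),(0,0,255)),(circ(c,.021,b),(255,0,0))]
crop(s,420,130,500,200,8,'c31s.png',D);crop(t,90,155,140,215,8,'c31t.png',D)
"
```

```text
(no output)
```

View pics/c31s.png

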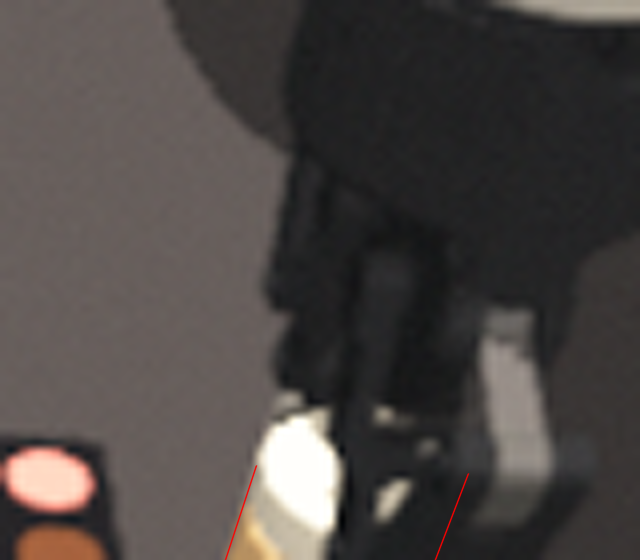

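View pics/c31t.png

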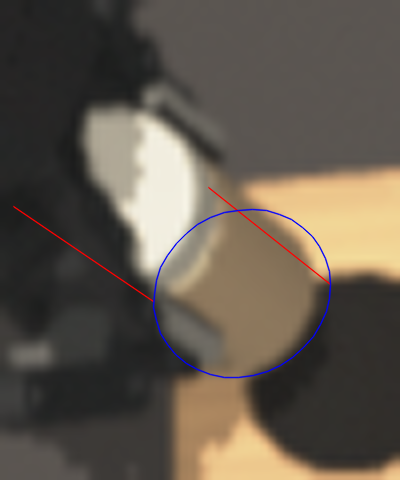

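```bash
python3 -c "
from post import *
s=grab('scene')
c=robot.observe()['tool_pos'];b=c[2]+.0101
D=[(circ(c,.021,b),(255,0,0)),(circ(c,.021,b+.072),(0,0,255)),(circ(c,.021,b+.058),(0,255,0))]
crop(s,430,170,500,240,8,'c32s.png');crop(s,430,170,500,240,8,'c32o.png',D)
print(robot.observe()['moment'])
"
```

```text
[ 0.0519109  -0.02598652  0.03619471]
```

View pics/c32s.png

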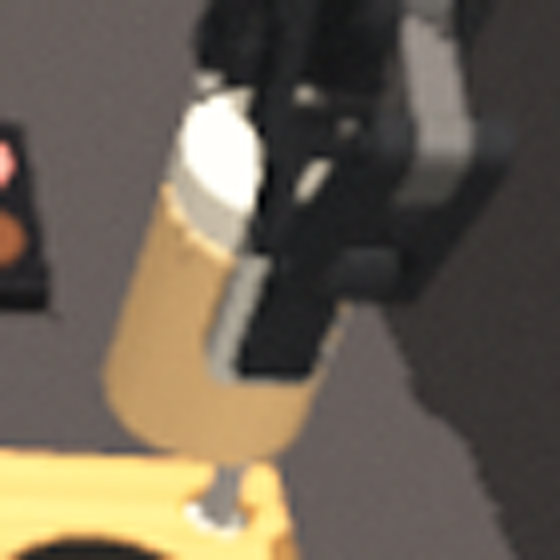

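View pics/c32o.png

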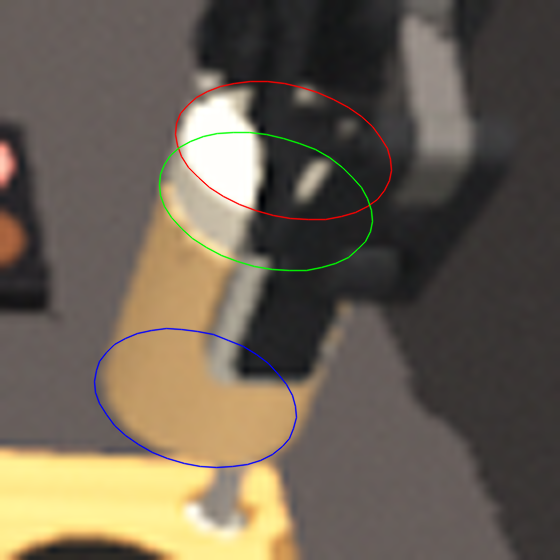

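Emit:
{"op": "servo_tool", "data": {"targets": [0.03,-0.03,-0.3,0,0,0,0.2,0,0,-0.5,0,0,0,0.2,0,0,-0.35,0,0,0,0.2,0,0,-0.12,0,0,0,0.2,0,0,0,0,0,0,0.2,0,0,0,0,0,0,0.2,0,0,0,0,0,0,0.2,0,0,0,0,0,0,0.2]}}

```text
t: 32.05
tool_pos: [0.5789, 0.3285, 0.0665]
tool_rot: [1.884, 2.512, 0.002]
force: [-0.8, 0.4, -1.7]
width: 0.0411
```

```bash
python3 -c "
from post import *
togo(.578,.3277,.0552,B[2])
s=grab('scene');t=grab('top')
c=robot.observe()['tool_pos'];b=c[2]+.0098
c=c+[-.0006,.0019,0]
D=[(circ(c,.021,b),(255,0,0)),(circ(c,.021,b+.072),(0,0,255)),(circ((.5774,.3296),.028,.065),(0,255,0))]
crop(s,400,160,490,260,5,'a.png',D);crop(t,90,150,165,250,5,'b.png',D)
a=cv2.imread('pics/a.png');b=cv2.imread('pics/b.png');h=min(a.shape[0],b.shape[0]);a=a[-h:];m=np.hstack([a,b]);print(m.shape);cv2.imwrite('pics/m33.png',cv2.resize(m,None,fx=.95,fy=.95))
"
```

```text
t 32.05 p [0.5789 0.3285 0.0665] yaw 0.2838 w 0.0411 F [-0.8  0.4 -1.7]
units togo [-0.017 -0.016 -0.226] turn [-0.0005  0.0017 -0.0003]
(500, 825, 3)
```

View pics/m33.png

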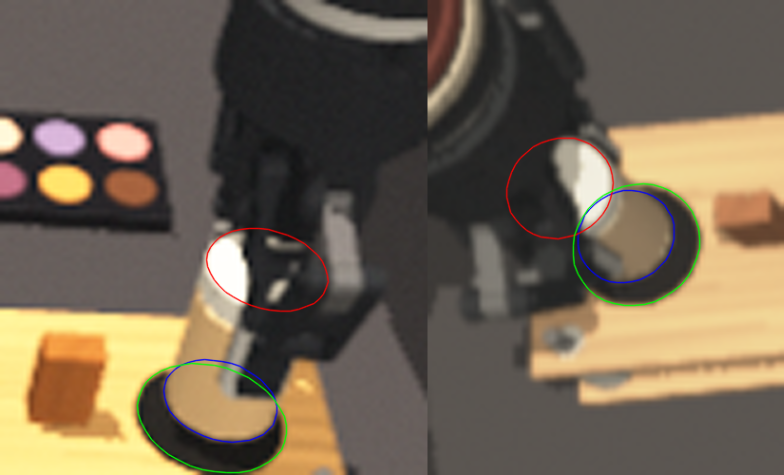

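Emit:
{"op": "servo_tool", "data": {"targets": [-0.01,-0.01,-0.08,0,0,0,0.2,0,0,-0.06,0,0,0,0.2,0,0,-0.05,0,0,0,0.2,0,0,0,0,0,0,0.2,0,0,0,0,0,0,0.2,0,0,0,0,0,0,0.2]}}

```text
t: 32.75
tool_pos: [0.5777, 0.3278, 0.0557]
tool_rot: [-1.885, -2.513, 0.0]
force: [-0.6, 0.0, -0.8]
width: 0.0411
```

```bash
python3 -c "
from post import *
togo(.578,.3277,.0552,B[2])"
```

```text
t 32.75 p [0.5777 0.3278 0.0557] yaw 0.2838 w 0.0411 F [-0.6  0.  -0.8]
units togo [ 0.007 -0.001 -0.01 ] turn [ 0.     -0.0001 -0.0003]
```

Emit:
{"op": "servo_tool", "data": {"targets": [0.005,0,-0.015,0,0,0,0.2,0,0,0,0,0,0,0.2,0,0,0,0,0,0,0.2]}}

```text
t: 33.05
tool_pos: [0.5779, 0.3278, 0.0555]
tool_rot: [1.885, 2.513, 0.0]
force: [-2.7, -1.6, 3.7]
width: 0.0416
```

Emit:
{"op": "servo_tool", "data": {"targets": [0,0,0,0,0,0,0.8,0,0,0,0,0,0,0.8,0,0,0,0,0,0,0.8,0,0,0.2,0,0,0,0.8,0,0,0.5,0,0,0,0.8,0,0,0.8,0,0,0,0.8,0,0,0.8,0,0,0,0.8,0,0,0.4,0,0,0,0.8]}}

```text
t: 33.85
tool_pos: [0.5792, 0.3282, 0.1953]
tool_rot: [1.883, 2.511, 0.007]
force: [0.7, 0.4, 0.6]
width: 0.0683
```

Emit:
{"op": "servo_tool", "data": {"targets": [0,-0.7,0,0,0,0,0.8,0,-0.9,0,0,0,0,0.8,0,-0.9,0,0,0,0,0.8,0,-0.9,0,0,0,0,0.8,0,-0.9,0,0,0,0,0.8,0,-0.9,0,0,0,0,0.8,0,-0.9,0,0,0,0,0.8,0,-0.9,0,0,0,0,0.8,0,-0.5,0,0,0,0,0.8,0,0,0,0,0,0,0.8]}}

```text
t: 34.85
tool_pos: [0.578, -0.0505, 0.1908]
tool_rot: [1.889, 2.509, -0.0]
force: [0.1, 0.3, -0.5]
width: 0.0687
```

```bash
python3 -c "
from post import *
print({k:np.round(v,3) for k,v in robot.observe().items() if k in('t','tool_pos','width')})
s=grab('scene');t=grab('top')
D=[(circ((.5774,.3296),.021,.065),(255,0,0)),(circ((.5774,.3296),.021,.137),(0,0,255)),(circ((.5774,.3296),.028,.065),(0,255,0)),(rect((.5935,.274),B[2],CO,.063),(255,0,255))]
crop(s,250,130,480,310,3.4,'c34s.png',D);crop(t,80,130,320,320,3.2,'c34t.png',D)"
```

```text
{'t': np.float64(34.85), 'tool_pos': array([ 0.578, -0.051,  0.191]), 'width': np.float64(0.069)}
```

View pics/c34s.png

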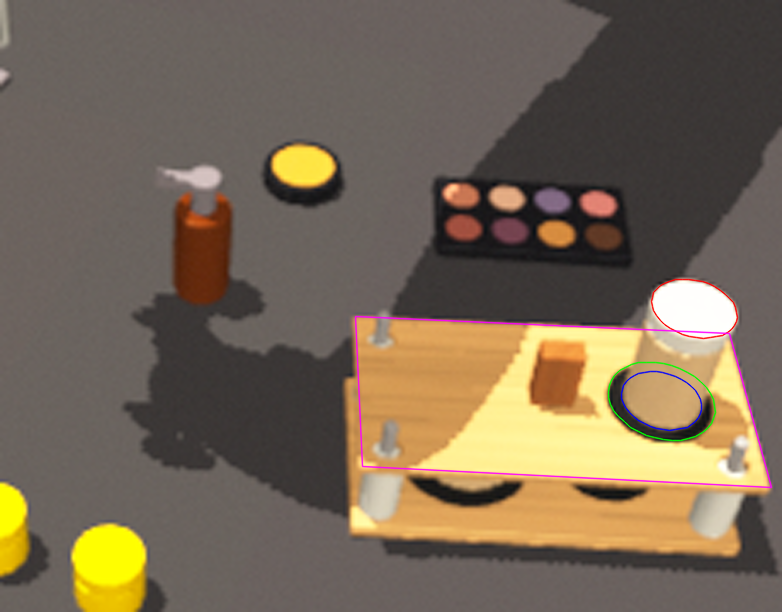

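View pics/c34t.png

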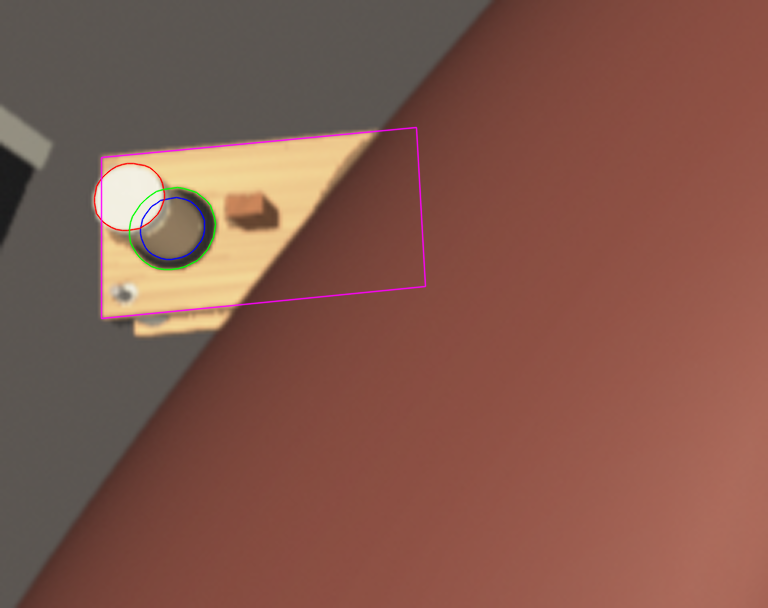

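```bash
python3 -c "
from station import robot
print(robot.close_job())"
```

```text
the job is handed in; nothing more can be done
None
```

The job is done and handed in at about 35 s. I placed the wide low jar on the large pad and the narrow low jar on the small pad. Then I lowered the shelf over all four posts until it rested on their shoulders, and stood the tall jar on the shelf's pad.

**Last checks**
- **Tall jar:** in both cameras it stands upright and matches the pad centre to about 1–2 mm.
- **Low jars:** I checked them before the shelf went on. Both were upright, with the wide jar within 2 mm of its pad centre by measurement and the narrow jar matching its pad by overlay.
- **Shelf:** in the camera images its outline and holes match the level, seated position with the pins through. It touched down at the expected height, with at most 5 N on the wrist as it was set down.
- **Pump bottle:** it still stands where it was.
- **Gripper:** open and clear of everything. The highest wrist force I saw was about 14 N, while setting down the narrow jar.

**What disagreed**
- **Tool height:** the reported tool height read about 41 mm below where the fingertips really were. My first try at closing on the wide jar therefore shut above its lid without touching it. I measured the offset in the camera image, and every later grasp and placing fitted it.
- **Cameras:** the two differed by 2–3 mm in x, so I used their average.
- **Tall jar grip:** it sat about 2 mm off centre in the grip, and I corrected for that before placing it.

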